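# Stack and pin the sample cases for transport

### The arm

A 6-joint arm with a two-finger parallel gripper is mounted at the origin on the work surface. World frame = base frame: x ahead of the robot, y to its left, z up, the work surface at z = 0. Lengths are in m, angles in rad, forces in N, time in s.
With the tool pointing down it reaches from about 0.3 to 0.95 m from the base axis. Payload 3.1 kg.
Tool frame: the origin (TCP) lies midway between the tips of the shut fingers; the grasp point (between the pads) lies 19 mm behind it; z points along the fingers, y is the line along which they close (so a half turn about z gives the same grasp; the last joint's range is limited). The gripper opens to 85 mm and grips with 20 to 120 N. Pads are 22 mm wide; open, the fingers measure 114 mm over their backs; the gripper's body (76 mm by 85 mm) begins 54 mm behind the grasp point. The pads swing forward as they close: fully open they stand 13 mm farther back than shut.
Start: joints at [1.049, 0.308, 1.634, -0, 1.2, -0.07], TCP at [0.273, 0.562, 0.211] pointing down, gripper open.
Joint ranges: [-3.06, 3.06], [-0.79, 1.96], [0.05, 2.63], [-1.19, 4.34], [0.05, 2.64], [-2.94, 2.94]. Speed limits (rad/s): [2.79, 2.79, 3.14, 3.14, 3.14, 3.14].

### API

Orientations are given as a unit quaternion [w, x, y, z].
In Python, from workcell import arm, cams gives the robot as it stands.
- The arm moves only by the tool carry_out, never from a script. Its argument "series" is a list of rows, each an object of numbers: "dx", "dy", "dz": the shift along the tool's x, y, z in units of 20 cm (1.0 is 20 cm); "ax", "ay", "az": the turn, a rotation vector about the tool's x, y, z in units of pi rad (1.0 is pi rad); "fingers": the closure, from 0 (fully open) to 1 (shut). In form: [{"dx": .., "dy": .., "dz": .., "ax": .., "ay": .., "az": .., "fingers": ..}, ...]. A call has 1 to 5 rows; each row is the pose to reach, as a shift and turn from the pose commanded when the call began, along the tool's axes at that moment, turning the shorter way round; what a row does not reach only later rows make up. A row lasts 1/8 s, in which the tool goes at most 62.5 mm and 10.7 degrees, less where a joint would pass 70% of its speed; a pose out of reach is approached as far as the arm can. A call with a number of a shift or a turn outside -1 to 1 is refused whole. A call with a gripper value outside its range is refused whole. The fingers move at their own pace and stop on an object; "newtons" is the grip in N (left out, the last holds). Time passes only in rows, so rows that repeat a pose let the fingers close. It gives the time, the measured TCP pose, the force, the opening and the grip force at its end, in the units of the state.
- arm.get_state(): the state, without advancing time (a new reading comes with each control period).
- cams.grab_frame(name): name is "scene" or "side" or "wrist"; returns a dict with "image" (420x560x3 uint8, red, green, blue), "camera_matrix" (3x3 intrinsics, pixels), "k1" (the pictures are not rectified: a ray, as slopes to the right and down, at radius r is drawn at 1 + k1 r^2 times it, then the intrinsics apply), "origin" and "attitude" of the camera in the world. Camera axes: x right, y up, looking along -z (the intrinsics and any distortion apply to the point x, -y, -z); pixel columns grow to the right and rows downward; lengths in m; the calibration is good to about 2 mm. A picture is of the moment at which its call begins. There is no depth.
- arm.close_job(): hands the job in; it is judged then, once.
The state is a dict: "t": time; "joint_pos": joint angles; "qvel": joint speeds; "effort": joint torques, N m; "tcp_pos": TCP position; "eef_rot": TCP orientation; "wrist_force": force on the tool from outside, world axes, zero at the start; "torque": the same for the moment, N m; "width": finger opening in m; "gripper_force": force on a finger pad.
Only numpy, scipy, OpenCV 4.12 (cv2) and the standard library are available. Lean on these libraries where they do the work, as an engineer would, in place of code of your own. Each camera call takes 0.05 s, during which the arm holds its last target. There are 200 camera calls.

### The job

Make up the sample shipment: stack the green-lidded case squarely on the blue-lidded case that is fixed to the black transport base, then the red-lidded case squarely on top of it, all with their lugs above one another at the same end. Then push the orange-handled locking pin down through the holes of all three lugs until its collar rests on the top lug. Never tip the cases over, and leave the tube rack, the brown bottle and the pipette-tip box where they are.

Things in the scene. Friction and masses are not known exactly. Their poses are not given: they have to be found in the camera images.
- station: Fixed black transport base (190 x 100 x 12 mm) with the blue-lidded bottom case (110 x 56 x 32 mm, same make as the loose ones, its top 44 mm above the table) bolted on. Origin: on the table under the blue-lidded case's centre; x along its length to its lug, z up. The case stacked on it has its origin at local z 44 mm, the next at 76 mm
- base_lug (a point): Centre of the upper mouth of the 14 mm hole in the blue bottom lug (28 x 36 x 10 mm, free space beneath): at local (69, 0, 44) mm of station
- green_case: Closed case 110 x 56 x 32 mm (x, y, z), white tub, green lid, loose, 0.16 kg, starts flat on the table. Origin: centre of underside; z up, x along its length to the end with a green lug (28 mm long, 36 wide, 10 thick, top flush with the case's top; 14 mm vertical through hole 69 mm from the case's centre). Lug starts pointing roughly away from the robot; grey latch on the other end
- green_lug (a point): Centre of the hole's upper mouth in the green lug: at local (69, 0, 32) mm of that case
- red_case: Closed case 110 x 56 x 32 mm (x, y, z), white tub, red lid, loose, 0.16 kg, starts flat on the table. Origin: centre of underside; z up, x along its length to the end with a red lug (28 mm long, 36 wide, 10 thick, top flush with the case's top; 14 mm vertical through hole 69 mm from the case's centre). Lug starts pointing roughly away from the robot; grey latch on the other end
- red_lug (a point): Centre of the hole's upper mouth in the red lug: at local (69, 0, 32) mm of that case
- pin: Loose steel locking pin, 50 g. Origin: on its axis at the collar's underside; z up to the handle. Collar diameter 22 mm (z 0 to 4 mm), orange round handle diameter 14 mm (z 4 to 34 mm), shank diameter 7 mm, 78 mm long, tapered tip. Starts upright in the stand, collar on the stand's top: lift it 80 mm to free it. Seated: collar 108 mm above the table
- pin_tip (a point): Lower tip of the pin: local (0, 0, -78) mm of pin
- stand: Fixed grey pin stand, block 50 x 50 x 85 mm with a 9 mm hole in its top; origin at the centre of its underside
- tube_rack: Bystander: yellow tube rack with capped tubes, 80 x 200 x 74 mm, loose; origin at the centre of its underside
- reagent: Bystander: brown reagent bottle, diameter 56 mm, 115 mm tall, loose; origin at the centre of its underside
- tip_box: Bystander: blue pipette-tip box with clear lid, 100 x 75 x 55 mm, loose; origin at the centre of its underside

How it is judged:
By the outcome, as a careful person would: the job done as asked, in the order asked, and still so for the second after the job is handed in, with the robot touching nothing.
It also fails if it takes over 72 s, if anything falls off the work surface, if the arm or the gripper's body presses on something with over 40 N, if the wrist force passes 120 N, or if a joint passes its speed limit or range.

## Working session

There is one attempt and no reset: what is moved stays moved. The work goes in short steps, Python scripts to look and compute and a tool call to move; the robot and the scene stay as the last step left them, time stands still between calls to the robot, and variables do not carry over. Pictures are saved under pics/ and viewed, at most 10 in all, crops included, and the job is handed in when it is done.

Besides the shell and the picture viewer there is one more tool, called after ">>>" in YAML: its name, and indented under it one key for each argument. carry_out: Moves the arm, as the interface text tells. Shifts and turns lie within -1 to 1; 1 stands for 20 cm of shift or pi rad of turn. Its arguments: {"type":"object","properties":{"series":{"type":"array","items":{"type":"object","properties":{"dx":{"type":"number","minimum":-1,"maximum":1},"dy":{"type":"number","minimum":-1,"maximum":1},"dz":{"type":"number","minimum":-1,"maximum":1},"ax":{"type":"number","minimum":-1,"maximum":1},"ay":{"type":"number","minimum":-1,"maximum":1},"az":{"type":"number","minimum":-1,"maximum":1},"fingers":{"type":"number"}}}},"newtons":{"type":"number"}},"required":["series"]}

```bash
ls; mkdir -p pics; python3 - <<'E'
from workcell import arm,cams
import cv2,numpy as np,pickle
s=arm.get_state();print(s)
fs={}
for n in("scene","side","wrist"):
    f=cams.grab_frame(n);fs[n]=f
    cv2.imwrite(f"pics/{n}0.png",f["image"][:,:,::-1])
    print(n,f["camera_matrix"],f["k1"],f["origin"],f["attitude"])
pickle.dump(fs,open("f0.pkl","wb"))
E
```

```text
pics
{'t': 0.0, 'joint_pos': array([ 1.04934582e+00,  3.09038438e-01,  1.63525578e+00, -2.53607824e-05,
        1.19972307e+00, -6.96916603e-02]), 'qvel': array([ 5.65023306e-04, -2.18902143e-04, -2.44126653e-03,  2.18595942e-05,
       -6.03285199e-04,  1.81074414e-03]), 'effort': array([-1.81401342e-04, -4.15259814e+01, -2.76661831e+01, -1.66784307e-04,
        1.03690402e-02, -2.32011956e-07]), 'tcp_pos': array([0.27241093, 0.56148826, 0.20929338]), 'eef_rot': array([-3.41831976e-04,  2.23958872e-01,  9.74597842e-01, -1.16318762e-03]), 'wrist_force': array([ 0.64459302, -0.34000745, -0.98886802]), 'torque': array([-0.00274779,  0.03274645,  0.04355068]), 'gripper_force': 0.0, 'width': 0.0855050962120084}
scene [[491.91957146   0.         279.09759317]
 [  0.         491.91957146 206.74329975]
 [  0.           0.           1.        ]] -0.1805422785231124 [1.75303095 0.14449723 0.92407331] [0.5784247  0.29040047 0.34928366 0.67756429]
side [[524.58627685   0.         284.22400014]
 [  0.         524.58627685 204.33931503]
 [  0.           0.           1.        ]] -0.11614874825884505 [ 0.33545465 -0.98113308  0.80816813] [ 0.8823335   0.44824813 -0.06824484 -0.1261105 ]
wrist [[297.34905535   0.         280.22589757]
 [  0.         297.34905535 203.21220186]
 [  0.           0.           1.        ]] 0.008383438719502648 [0.20636134 0.59419287 0.37306147] [ 0.83799869 -0.12526215 -0.07748046  0.52541828]
```

View pics/scene0.png

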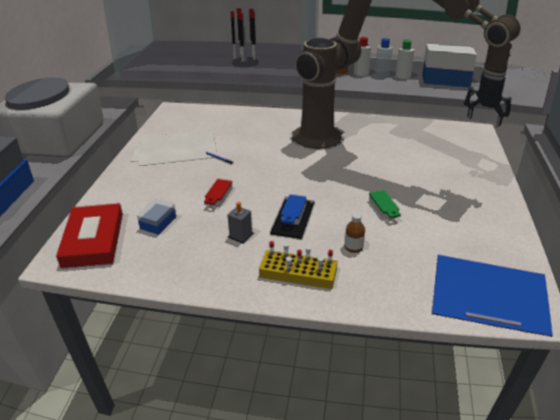

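View pics/side0.png

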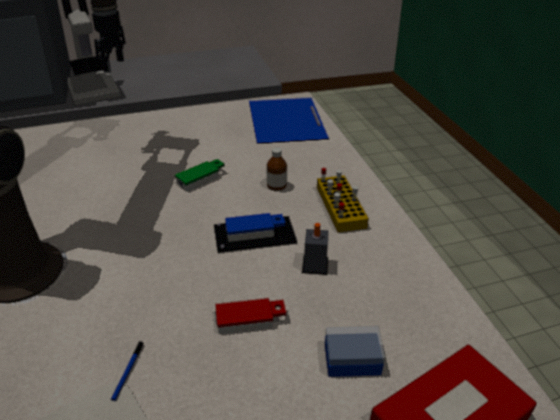

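The scene view shows red at (218,193), the blue case on its base at (293,208), green at (384,204) and the pin at (239,208). The side view shows red at (250,312), blue at (255,224), green at (200,173) and the pin at (317,230).

```bash
cat > h.py <<'E'
import numpy as np,cv2
from scipy.spatial.transform import Rotation as R
from workcell import arm,cams
def rot(q): return R.from_quat([q[1],q[2],q[3],q[0]])
def rays(f,px):
    px=np.asarray(px,float).reshape(-1,1,2)
    d=np.array([f["k1"],0,0,0,0.]) 
    u=cv2.undistortPoints(px,f["camera_matrix"],d)[:,0]
    return rot(f["attitude"]).apply(np.c_[u[:,0],-u[:,1],-np.ones(len(u))])
def onz(f,px,z):
    r=rays(f,px);o=np.array(f["origin"]);return o+r*((z-o[2])/r[:,2])[:,None]
def project(f,P):
    p=rot(f["attitude"]).inv().apply(np.atleast_2d(P)-f["origin"])
    s=p[:,:2]*[1,-1]/-p[:,2:];r2=(s**2).sum(1,keepdims=True)
    return (s*(1+f["k1"]*r2))@np.array(f["camera_matrix"])[:2,:2].T+np.array(f["camera_matrix"])[:2,2]
HUE={"red":[(0,8),(172,180)],"green":[(45,85)],"blue":[(105,128)],"orange":[(5,18)]}
def blobs(f,c,smin=150,vmin=50,amin=60):
    h=cv2.cvtColor(f["image"],cv2.COLOR_RGB2HSV);m=np.zeros(h.shape[:2],np.uint8)
    for a,b in HUE[c]: m|=cv2.inRange(h,(a,smin,vmin),(b,255,255))
    cs,_=cv2.findContours(m,cv2.RETR_CCOMP,cv2.CHAIN_APPROX_NONE)
    return sorted([k for k in cs if cv2.contourArea(k)>=amin],key=cv2.contourArea,reverse=True),m
E
python3 - <<'E'
from h import *
import pickle
fs=pickle.load(open("f0.pkl","rb"))
for n in("scene","side"):
  f=fs[n]
  for c,z in(("red",.032),("green",.032),("blue",.044),("orange",.1)):
    for k in blobs(f,c,amin=15)[0][:5]:
      M=cv2.moments(k);p=(M["m10"]/M["m00"],M["m01"]/M["m00"])
      w=onz(f,k[:,0],z)[:,:2].astype(np.float32);(cx,cy),sz,a=cv2.minAreaRect(w)
      print(n,c,np.round(p),cv2.contourArea(k),onz(f,p,z)[0,:2].round(3),"rect",np.round([cx,cy,*sz],3),round(a))
s=arm.get_state();Rt=rot(s["eef_rot"]);w=fs["wrist"]
print(Rt.as_matrix().round(3),Rt.inv().apply(np.array(w["origin"])-s["tcp_pos"]).round(3),(Rt.inv()*rot(w["attitude"])).as_matrix().round(3))
E
```

```text
scene red [ 90. 236.] 3067.5 [ 0.768 -0.593] rect [ 0.754 -0.599  0.29   0.17 ] 18
scene red [ 89. 227.] 447.5 [ 0.731 -0.616] rect [ 0.729 -0.617  0.122  0.064] 17
scene red [217. 191.] 326.5 [ 0.485 -0.277] rect [ 0.486 -0.278  0.054  0.137] 83
scene red [363.  41.] 36.5 [-1.207  0.162] rect [-1.206  0.16   0.149  0.037] 1
scene red [239.  14.] 28.0 [-1.758 -0.734] rect [-1.759 -0.734  0.302  0.029] 16
scene green [385. 203.] 350.5 [0.474 0.261] rect [0.475 0.262 0.136 0.052] 25
scene green [406.  44.] 29.0 [-1.212  0.422] rect [-1.213  0.422  0.031  0.133] 86
scene blue [491. 295.] 6491.0 [0.852 0.528] rect [0.844 0.53  0.292 0.218] 82
scene blue [ 14. 184.] 877.0 [ 0.564 -1.002] rect [ 0.557 -1.     0.345  0.117] 36
scene blue [447.  77.] 610.5 [-0.664  0.592] rect [-0.666  0.6    0.256  0.221] 87
scene blue [292. 209.] 439.0 [ 0.562 -0.021] rect [ 0.564 -0.022  0.059  0.144] 84
scene blue [493. 319.] 318.0 [0.932 0.518] rect [0.932 0.519 0.143 0.022] 81
scene orange [355. 230.] 175.0 [0.708 0.171] rect [0.707 0.17  0.062 0.043] 2
scene orange [342.  71.] 24.0 [-0.492  0.067] rec
[... 225 characters left out ...]
[ 0.532 -0.291] rect [ 0.532 -0.291  0.013  0.015] 21
side green [198. 171.] 407.5 [0.46  0.254] rect [0.466 0.258 0.136 0.053] 24
side blue [285. 121.] 2575.5 [0.77  0.456] rect [0.776 0.47  0.292 0.214] 81
side blue [253. 222.] 723.5 [ 0.546 -0.026] rect [ 0.552 -0.026  0.056  0.14 ] 85
side blue [124. 376.] 137.0 [ 0.228 -0.386] rect [ 0.23  -0.383  0.097  0.007] 63
side orange [274. 162.] 65.0 [0.643 0.135] rect [0.645 0.133 0.042 0.032] 47
side orange [317. 229.] 47.5 [ 0.658 -0.157] rect [ 0.658 -0.156  0.042  0.011] 70
[[-0.9    0.437 -0.001]
 [ 0.437  0.9   -0.002]
 [ 0.    -0.002 -1.   ]] [ 0.074  0.    -0.163] [[ 0.001  0.957  0.291]
 [ 1.    -0.001 -0.   ]
 [-0.     0.291 -0.957]]
```

```bash
cat >> h.py <<'E'
def plan(x,y,z,yaw=None,s=None):
    """units to go from the measured pose to TCP x,y,z, pointing down, tool y at yaw deg"""
    s=s or arm.get_state();Rt=rot(s["eef_rot"]);d=Rt.inv().apply(np.array([x,y,z])-s["tcp_pos"])/.2
    m=Rt.as_matrix();yw=np.degrees(np.arctan2(m[1,1],m[0,1]));yaw=yw if yaw is None else yaw
    c,q=np.cos(np.radians(yaw)),np.sin(np.radians(yaw))
    T=np.array([[-q,c,0],[c,q,0],[0,0,-1.]]);
    a=(Rt.inv()*R.from_matrix(T)).as_rotvec()/np.pi
    print("tcp",s["tcp_pos"].round(4),"yaw",yw.round(2),"t",round(s["t"],2),"w",round(s["width"],4),"F",s["wrist_force"].round(1));print("d",d.round(4),"a",a.round(4))
E
python3 -c "
from h import *
plan(.458,.254,.14,114.5)"
```

```text
tcp [0.2725 0.5617 0.2096] yaw 64.12 t 0.15 w 0.0857 F [ 0.2  1.2 -0.2]
d [-1.506  -0.9785  0.3495] a [-0.0005 -0.0003 -0.2799]
```

>>> carry_out:
  series:
    - {"dx":-0.8,"dy":-0.5,"dz":0.1}
    - {"dx":-0.8,"dy":-0.5,"dz":0.1}
    - {"dx":-0.8,"dy":-0.5,"dz":0.1}
    - {"dx":-0.8,"dy":-0.5,"dz":0.1}

```text
validation failed for argument at $.se...
```

```bash
python3 -c "
from h import *
plan(.458,.254,.14,114.5)"
```

```text
tcp [0.2725 0.5617 0.2096] yaw 64.12 t 0.15 w 0.0857 F [ 0.2  1.2 -0.2]
d [-1.506  -0.9785  0.3495] a [-0.0005 -0.0003 -0.2799]
```

>>> carry_out:
  series:
    - {"dx":-0.8,"dy":-0.5,"dz":0.1,"ax":0,"ay":0,"az":0,"fingers":0}
    - {"dx":-0.8,"dy":-0.5,"dz":0.1,"ax":0,"ay":0,"az":0,"fingers":0}
    - {"dx":-0.8,"dy":-0.5,"dz":0.1,"ax":0,"ay":0,"az":0,"fingers":0}
    - {"dx":-0.8,"dy":-0.5,"dz":0.1,"ax":0,"ay":0,"az":0,"fingers":0}

```text
t: 0.65
tcp_pos: [0.3744, 0.3986, 0.1895]
eef_rot: [-0.0, 0.227, 0.974, -0.001]
wrist_force: [-0.1, 0.1, 0.1]
width: 0.0852
gripper_force: 0.0
```

```bash
python3 -c "
from h import *
plan(.458,.254,.14,114.5)"
```

```text
tcp [0.3744 0.3986 0.1895] yaw 63.81 t 0.65 w 0.0852 F [-0.1  0.1  0.1]
d [-0.6943 -0.4635  0.2488] a [-0.0009 -0.0004 -0.2816]
```

>>> carry_out:
  series:
    - {"dx":-0.694,"dy":-0.464,"dz":0.249,"ax":0,"ay":0,"az":-0.2816,"fingers":0}
    - {"dx":-0.694,"dy":-0.464,"dz":0.249,"ax":0,"ay":0,"az":-0.2816,"fingers":0}
    - {"dx":-0.694,"dy":-0.464,"dz":0.249,"ax":0,"ay":0,"az":-0.2816,"fingers":0}
    - {"dx":-0.694,"dy":-0.464,"dz":0.249,"ax":0,"ay":0,"az":-0.2816,"fingers":0}
    - {"dx":-0.694,"dy":-0.464,"dz":0.249,"ax":0,"ay":0,"az":-0.2816,"fingers":0}

```text
t: 1.27
tcp_pos: [0.4576, 0.2583, 0.1403]
eef_rot: [-0.0, -0.217, 0.976, 0.0]
wrist_force: [-0.1, 0.4, 0.1]
width: 0.0853
gripper_force: 0.0
```

>>> carry_out:
  series:
    - {"dx":0,"dy":0,"dz":0,"ax":0,"ay":0,"az":0,"fingers":0}
    - {"dx":0,"dy":0,"dz":0,"ax":0,"ay":0,"az":0,"fingers":0}

```text
t: 1.52
tcp_pos: [0.4573, 0.2591, 0.1408]
eef_rot: [0.0, -0.214, 0.977, 0.0]
wrist_force: [0.6, 0.2, -0.5]
width: 0.0857
gripper_force: 0.0
```

```bash
python3 - <<'E'
from h import *
plan(.458,.254,.14,114.5)
f=cams.grab_frame("wrist");cv2.imwrite("pics/w1.png",f["image"][:,:,::-1])
for k in blobs(f,"green",amin=100)[0][:4]:
  w=onz(f,k[:,0],.032)[:,:2];print(cv2.contourArea(k),np.mean(w,0).round(4),[np.round(v,4) for v in cv2.minAreaRect((w*1000).astype(np.float32))])
E
```

```text
tcp [0.4573 0.2591 0.1408] yaw 114.71 t 1.52 w 0.0857 F [ 0.6  0.2 -0.5]
d [ 0.0077 -0.0247  0.0041] a [0.0001 0.     0.0012]
3508.5 [0.4671 0.2601] [array([476.8623, 268.1122]), array([112.9455,  51.4691]), np.float64(26.2556)]
313.0 [0.5077 0.2861] [array([508.6454, 286.731 ]), array([18.0518, 31.9113]), np.float64(85.8123)]
201.5 [0.4901 0.2614] [array([490.5159, 262.2961]), array([17.2936, 23.7466]), np.float64(28.1247)]
122.0 [0.4825 0.2897] [array([481.4498, 290.9128]), array([14.8095, 18.5203]), np.float64(61.8146)]
```

View pics/w1.png

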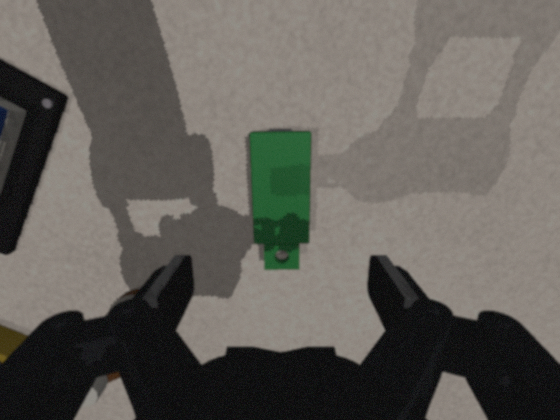

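The wrist view shows the green lid between (250,131) and (311,243), with the lug hole at (282,255). Shadow on the lid splits the mask, so I'll lower the value threshold.

```bash
cat >> h.py <<'E'
def lid(f,c,z,near,vmin=15,smin=130):
    """case pose from lid+lug outline (138 mm long, origin 14 mm behind the middle)"""
    best=None
    for k in blobs(f,c,smin,vmin,300)[0]:
        w=onz(f,k[:,0],z)[:,:2];(cx,cy),(a,b),t=cv2.minAreaRect((w*1000).astype(np.float32))
        e=np.hypot(cx/1000-near[0],cy/1000-near[1])
        if best is None or e<best[0]: best=(e,cx/1000,cy/1000,max(a,b),min(a,b),t if a>b else t-90,w,k)
    _,cx,cy,L,W,t,w,k=best;t=(t+90)%180-90;u=np.array([np.cos(np.radians(t)),np.sin(np.radians(t))])
    o=np.array([cx,cy])-.014*u
    l=(w-o)@u;v=(w-o)@[-u[1],u[0]];e=(l>-.04)&(l<.04)
    # sides: line fits
    p=np.polyfit(l[e&(v>0)],v[e&(v>0)],1);n=np.polyfit(l[e&(v<0)],v[e&(v<0)],1)
    print(c,"origin",o.round(4),"ang",round(t,2),"LxW",round(L,1),round(W,1),"side-fit dang",np.degrees([p[0],n[0]]).round(2),"mid,width mm",round((p[1]+n[1])*500,2),round((p[1]-n[1])*1000,2),"lmin/max",(l.min()*1000).round(1),(l.max()*1000).round(1))
    return o,t,w,k
E
python3 - <<'E'
from h import *
f=cams.grab_frame("wrist")
lid(f,"green",.032,(.47,.262))
h=cv2.cvtColor(f["image"],cv2.COLOR_RGB2HSV);print(h[255,282],h[180,280],h[230,300],h[200,330],h[137,280],h[170,240])
E
```

```text
green origin [0.454  0.2574] ang 25.33 LxW 135.0 53.0 side-fit dang [-0.23  0.3 ] mid,width mm 0.04 51.6 lmin/max -53.5 81.5
[19 24 84] [ 66 140  84] [ 65 132  54] [ 19  25 143] [ 67 141  98] [ 13  25 141]
```

```bash
python3 -c "
from h import *
plan(.454,.2574,.003,115.35)"
```

```text
tcp [0.4574 0.259  0.1408] yaw 114.76 t 1.62 w 0.0853 F [-0.3  0.1 -0.1]
d [ 1.860e-02 -1.000e-04  6.892e-01] a [ 0.      0.     -0.0033]
```

>>> carry_out:
  series:
    - {"dx":0.0186,"dy":0,"dz":0.2,"ax":0,"ay":0,"az":-0.0033,"fingers":0}
    - {"dx":0.0186,"dy":0,"dz":0.45,"ax":0,"ay":0,"az":-0.0033,"fingers":0}
    - {"dx":0.0186,"dy":0,"dz":0.62,"ax":0,"ay":0,"az":-0.0033,"fingers":0}
    - {"dx":0.0186,"dy":0,"dz":0.689,"ax":0,"ay":0,"az":-0.0033,"fingers":0}
    - {"dx":0.0186,"dy":0,"dz":0.689,"ax":0,"ay":0,"az":-0.0033,"fingers":0}

```text
t: 2.25
tcp_pos: [0.4537, 0.2568, 0.0025]
eef_rot: [-0.001, -0.22, 0.976, -0.0]
wrist_force: [-0.1, -0.9, -0.7]
width: 0.0853
gripper_force: 0.0
```

>>> carry_out:
  newtons: 40
  series:
    - {"dx":0,"dy":0,"dz":0,"ax":0,"ay":0,"az":0,"fingers":1}
    - {"dx":0,"dy":0,"dz":0,"ax":0,"ay":0,"az":0,"fingers":1}
    - {"dx":0,"dy":0,"dz":0,"ax":0,"ay":0,"az":0,"fingers":1}
    - {"dx":0,"dy":0,"dz":0,"ax":0,"ay":0,"az":0,"fingers":1}
    - {"dx":0,"dy":0,"dz":0,"ax":0,"ay":0,"az":0,"fingers":1}

```text
t: 2.88
tcp_pos: [0.4559, 0.2576, 0.0052]
eef_rot: [0.002, -0.22, 0.976, 0.0]
wrist_force: [-1.7, -0.4, 5.6]
width: 0.0539
gripper_force: 41.1
```

```bash
python3 -c "
from h import *
plan(.454,.2574,.003,115.35)"
```

```text
tcp [0.4559 0.2576 0.0052] yaw 115.39 t 2.88 w 0.0539 F [-1.7 -0.4  5.6]
d [0.009  0.0029 0.0111] a [0.     0.0012 0.0002]
```

>>> carry_out:
  series:
    - {"dx":0,"dy":0,"dz":0,"ax":0,"ay":0,"az":0,"fingers":0.1}
    - {"dx":0,"dy":0,"dz":0,"ax":0,"ay":0,"az":0,"fingers":0.1}
    - {"dx":0,"dy":0,"dz":-0.02,"ax":0,"ay":0,"az":0,"fingers":0.1}
    - {"dx":0,"dy":0,"dz":-0.025,"ax":0,"ay":0,"az":0,"fingers":0.1}

```text
t: 3.38
tcp_pos: [0.4544, 0.2569, 0.0083]
eef_rot: [0.0, -0.22, 0.976, 0.0]
wrist_force: [0.8, 0.4, -0.1]
width: 0.077
gripper_force: 0.0
```

>>> carry_out:
  newtons: 40
  series:
    - {"dx":0,"dy":0,"dz":0,"ax":0,"ay":0,"az":0,"fingers":1}
    - {"dx":0,"dy":0,"dz":0,"ax":0,"ay":0,"az":0,"fingers":1}
    - {"dx":0,"dy":0,"dz":0,"ax":0,"ay":0,"az":0,"fingers":1}
    - {"dx":0,"dy":0,"dz":0,"ax":0,"ay":0,"az":0,"fingers":1}

```text
t: 3.88
tcp_pos: [0.4582, 0.2587, 0.0115]
eef_rot: [0.004, -0.22, 0.976, 0.001]
wrist_force: [-0.4, 0.7, 12.0]
width: 0.0035
gripper_force: 5.7
```

```bash
python3 - <<'E'
from h import *
plan(.454,.2574,.003,115.35)
f=cams.grab_frame("wrist");cv2.imwrite("pics/w2.png",f["image"][:,:,::-1])
E
```

```text
tcp [0.4582 0.2587 0.0115] yaw 115.4 t 3.88 w 0.0035 F [-0.4  0.7 12. ]
d [0.022  0.003  0.0424] a [-0.      0.0025  0.0003]
```

View pics/w2.png

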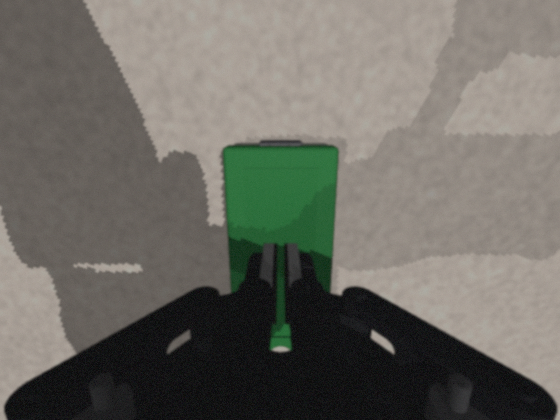

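The view shows the fingers nearly shut on top of the lid, with tips near row 245. The real fingertips are therefore about 20 mm short of the reported TCP. I'll open, rise and measure the case again.

>>> carry_out:
  series:
    - {"dx":0,"dy":0,"dz":-0.2,"ax":0,"ay":0,"az":0,"fingers":1}
    - {"dx":0,"dy":0,"dz":-0.4,"ax":0,"ay":0,"az":0,"fingers":1}
    - {"dx":0,"dy":0,"dz":-0.4,"ax":0,"ay":0,"az":0,"fingers":1}
    - {"dx":0,"dy":0,"dz":-0.4,"ax":0,"ay":0,"az":0,"fingers":1}

```text
t: 4.42
tcp_pos: [0.4535, 0.2565, 0.0874]
eef_rot: [-0.001, -0.22, 0.976, -0.0]
wrist_force: [0.9, 0.4, -0.7]
width: 0.0004
gripper_force: 0.0
```

```bash
python3 - <<'E'
from h import *
plan(.454,.2574,.003,115.35)
s=arm.get_state();t=s["tcp_pos"];z=rot(s["eef_rot"]).apply([0,0,1])
ims=[]
for n in("side","wrist"):
  f=cams.grab_frame(n);im=f["image"][:,:,::-1].copy()
  for d,c in((0,(0,0,255)),(-.02,(0,255,255)),(-.04,(255,0,255))):
    u,v=project(f,t+d*z)[0];print(n,d,u.round(1),v.round(1));
  u,v=project(f,t)[0];
  if n=="side":
    a,b=int(u)-60,int(v)-60;cr=cv2.resize(im[max(b,0):b+90,max(a,0):a+120],None,fx=5,fy=5);print("crop origin",a,b)
    for d,c in((0,(0,0,255)),(-.02,(0,255,255))):
      p=(project(f,t+d*z)[0]-[max(a,0),max(b,0)])*5;cv2.circle(cr,(int(p[0]),int(p[1])),3,c,-1)
  else: lid(f,"green",.032,(.467,.262))
cv2.imwrite("pics/s3.png",cr)
E
```

```text
tcp [0.4535 0.2565 0.0874] yaw 115.39 t 4.42 w 0.0004 F [ 0.9  0.4 -0.7]
d [-0.0046  0.0029  0.4219] a [ 0.     -0.0004  0.0002]
side 0 194.1 153.4
side -0.02 193.4 147.0
side -0.04 192.8 140.4
crop origin 134 93
wrist 0 280.6 243.0
wrist -0.02 280.6 258.7
wrist -0.04 280.7 278.7
green origin [0.4407 0.2499] ang 25.45 LxW 104.9 53.3 side-fit dang [ 0.9  -0.93] mid,width mm -0.05 41.95 lmin/max -38.5 66.5
```

View pics/s3.png

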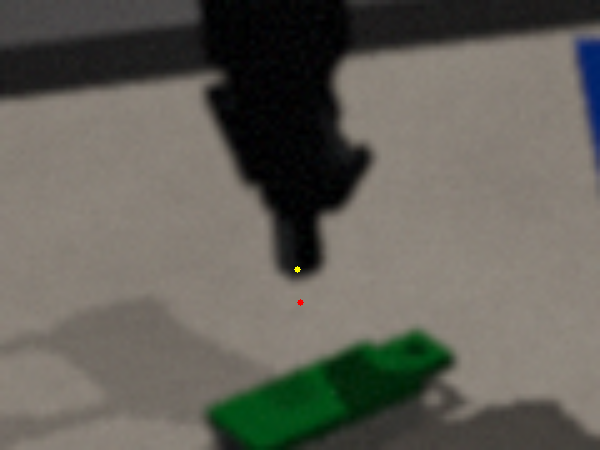

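The crop shows the shut fingertips on the yellow mark, about 19 mm behind the reported TCP (red mark). I'll treat tip z as reading + 0.019. The green case is still flat.

>>> carry_out:
  series:
    - {"dx":0,"dy":0,"dz":-0.27,"ax":0,"ay":0,"az":0,"fingers":0}
    - {"dx":0,"dy":0,"dz":-0.27,"ax":0,"ay":0,"az":0,"fingers":0}
    - {"dx":0,"dy":0,"dz":-0.27,"ax":0,"ay":0,"az":0,"fingers":0}
    - {"dx":0,"dy":0,"dz":-0.27,"ax":0,"ay":0,"az":0,"fingers":0}

```text
t: 5.03
tcp_pos: [0.4526, 0.2561, 0.14]
eef_rot: [-0.002, -0.22, 0.976, -0.0]
wrist_force: [0.6, 0.6, 0.5]
width: 0.072
gripper_force: 0.0
```

```bash
python3 - <<'E'
from h import *
f=cams.grab_frame("wrist");o,t,w,k=lid(f,"green",.032,(.467,.262))
plan(*o,-.014,t+90)
E
```

```text
green origin [0.4545 0.2564] ang 25.36 LxW 134.9 53.0 side-fit dang [0.03 0.41] mid,width mm 0.08 51.59 lmin/max -53.5 81.5
tcp [0.4527 0.2562 0.1401] yaw 115.4 t 5.08 w 0.0789 F [-0.3 -0.   0.3]
d [-0.0114 -0.0025  0.7705] a [ 0.     -0.0012  0.0002]
```

>>> carry_out:
  series:
    - {"dx":-0.0114,"dy":-0.0025,"dz":0.25,"ax":0,"ay":-0.0012,"az":0,"fingers":0}
    - {"dx":-0.0114,"dy":-0.0025,"dz":0.5,"ax":0,"ay":-0.0012,"az":0,"fingers":0}
    - {"dx":-0.0114,"dy":-0.0025,"dz":0.68,"ax":0,"ay":-0.0012,"az":0,"fingers":0}
    - {"dx":-0.0114,"dy":-0.0025,"dz":0.77,"ax":0,"ay":-0.0012,"az":0,"fingers":0}
    - {"dx":-0.0114,"dy":-0.0025,"dz":0.77,"ax":0,"ay":-0.0012,"az":0,"fingers":0}

```text
t: 5.7
tcp_pos: [0.455, 0.2567, -0.0135]
eef_rot: [-0.0, -0.22, 0.976, 0.0]
wrist_force: [-0.1, 0.3, 0.9]
width: 0.0852
gripper_force: 0.0
```

>>> carry_out:
  newtons: 40
  series:
    - {"dx":0,"dy":0,"dz":0,"ax":0,"ay":0,"az":0,"fingers":1}
    - {"dx":0,"dy":0,"dz":0,"ax":0,"ay":0,"az":0,"fingers":1}
    - {"dx":0,"dy":0,"dz":0,"ax":0,"ay":0,"az":0,"fingers":1}
    - {"dx":0,"dy":0,"dz":0,"ax":0,"ay":0,"az":0,"fingers":1}

```text
t: 6.2
tcp_pos: [0.4583, 0.2582, -0.0101]
eef_rot: [0.004, -0.22, 0.976, 0.001]
wrist_force: [0.5, 0.1, 7.4]
width: 0.0551
gripper_force: 44.6
```

```bash
python3 - <<'E'
from h import *
plan(.4545,.2564,-.014,115.4)
f=cams.grab_frame("side");im=f["image"][:,:,::-1]
cv2.imwrite("pics/s4.png",cv2.resize(im[110:200,140:260],None,fx=5,fy=5))
E
```

```text
tcp [ 0.4583  0.2582 -0.0101] yaw 115.4 t 6.2 w 0.0551 F [0.5 0.1 7.4]
d [ 0.021  -0.0001  0.0192] a [-0.      0.0024 -0.    ]
```

View pics/s4.png

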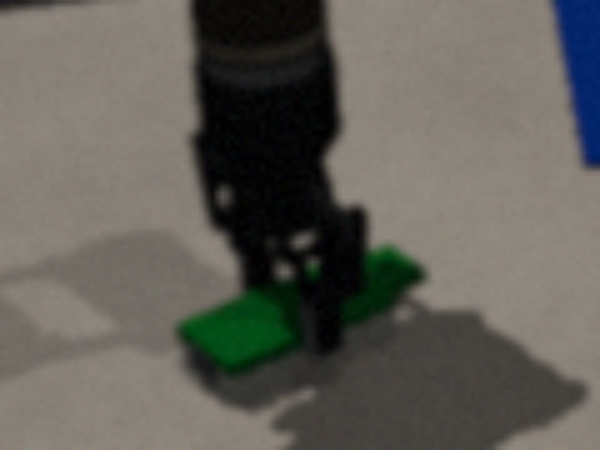

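The crop shows the green case held, with the fingers below the lid edge. I'll lift it, then carry it to a viewing spot beside the station.

>>> carry_out:
  series:
    - {"dx":0,"dy":0,"dz":-0.1,"ax":0,"ay":0,"az":0,"fingers":1}
    - {"dx":0,"dy":0,"dz":-0.35,"ax":0,"ay":0,"az":0,"fingers":1}
    - {"dx":0,"dy":0,"dz":-0.6,"ax":0,"ay":0,"az":0,"fingers":1}
    - {"dx":0,"dy":0,"dz":-0.75,"ax":0,"ay":0,"az":0,"fingers":1}
    - {"dx":0,"dy":0,"dz":-0.75,"ax":0,"ay":0,"az":0,"fingers":1}

```text
t: 6.88
tcp_pos: [0.4582, 0.2581, 0.141]
eef_rot: [0.005, -0.22, 0.976, 0.001]
wrist_force: [0.7, 0.8, -1.4]
width: 0.0552
gripper_force: 43.8
```

```bash
python3 - <<'E'
from h import *
plan(.55,.13,.14,84.5)
E
```

```text
tcp [0.4582 0.2581 0.141 ] yaw 115.4 t 6.88 w 0.0552 F [ 0.7  0.8 -1.4]
d [-0.14   -0.7758  0.0067] a [0.0009 0.0034 0.1717]
```

>>> carry_out:
  series:
    - {"dx":-0.14,"dy":-0.776,"dz":0,"ax":0,"ay":0,"az":0.1717,"fingers":1}
    - {"dx":-0.14,"dy":-0.776,"dz":0,"ax":0,"ay":0,"az":0.1717,"fingers":1}
    - {"dx":-0.14,"dy":-0.776,"dz":0,"ax":0,"ay":0,"az":0.1717,"fingers":1}
    - {"dx":-0.14,"dy":-0.776,"dz":0,"ax":0,"ay":0,"az":0.1717,"fingers":1}
    - {"dx":-0.14,"dy":-0.776,"dz":0,"ax":0,"ay":0,"az":0.1717,"fingers":1}

```text
t: 7.5
tcp_pos: [0.5459, 0.1289, 0.1361]
eef_rot: [-0.0, 0.048, 0.999, 0.001]
wrist_force: [-0.8, 0.4, -1.8]
width: 0.055
gripper_force: 43.7
```

>>> carry_out:
  series:
    - {"dx":0,"dy":0,"dz":0,"ax":0,"ay":0,"az":0,"fingers":1}
    - {"dx":0,"dy":0,"dz":0,"ax":0,"ay":0,"az":0,"fingers":1}

```text
t: 7.75
tcp_pos: [0.547, 0.1298, 0.1378]
eef_rot: [0.001, 0.047, 0.999, 0.001]
wrist_force: [-0.2, -0.0, -1.4]
width: 0.0551
gripper_force: 43.8
```

```bash
python3 - <<'E'
from h import *
plan(.55,.13,.14,84.5)
f=cams.grab_frame("wrist");cv2.imwrite("pics/w5.png",f["image"][:,:,::-1])
import pickle;pickle.dump(f,open("f5.pkl","wb"))
for c,z,n in(("blue",.044,(.555,-.024)),("green",.16,(.56,.13))):
  try: o,t,w,k=lid(f,c,z,n)
  except Exception as e: print(e)
E
```

```text
tcp [0.547  0.1298 0.1378] yaw 84.6 t 7.75 w 0.0551 F [-0.2 -0.  -1.4]
d [-0.0147  0.0024 -0.0108] a [0.0006 0.0008 0.0005]
blue origin [ 0.5388 -0.0155] ang -5.01 LxW 139.4 58.0 side-fit dang [-0.26 -0.01] mid,width mm -0.43 56.21 lmin/max -55.7 83.7
green origin [0.5352 0.1315] ang -6.41 LxW 116.9 64.9 side-fit dang [1.6  0.27] mid,width mm -0.52 62.43 lmin/max -44.4 72.4
```

View pics/w5.png

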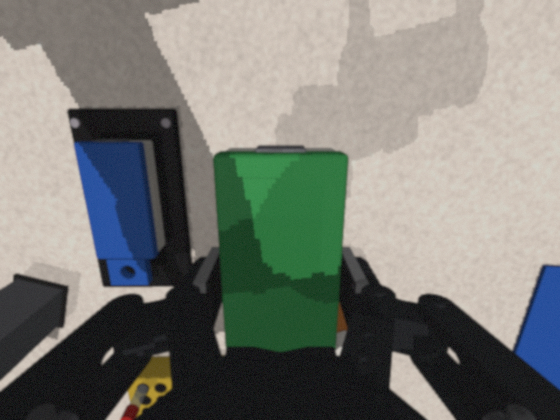

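The wrist view shows the blue lid at left, from (77,142) to (152,285), with its hole at (128,271). The lit side of the lid widens the mask, so I'll use the hole and the upper lid edges.

```bash
python3 - <<'E'
from h import *
import pickle
f=pickle.load(open("f5.pkl","rb"));im=f["image"]
h=cv2.cvtColor(im,cv2.COLOR_RGB2HSV)
print("row200",[tuple(h[200,c]) for c in range(138,170,2)])
g=im[258:286,108:150].max(2);print(g[::2,::2])
o,t,w,k=lid(f,"blue",.044,(.555,-.024))
u=np.array([np.cos(np.radians(t)),np.sin(np.radians(t))]);n=np.array([-u[1],u[0]])
for v in(40,55,70):
  m=(im[255:288,105:152].max(2)<v).astype(np.uint8)
  c,_,st,cen=cv2.connectedComponentsWithStats(m)[0:4]
  for i in range(1,c):
    if 30<st[i,4]<500:
      p=cen[i]+[105,255];P=onz(f,p,.044)[0,:2];print(v,st[i],p.round(1),P.round(4),"origin",(P-.069*u).round(4))
E
```

```text
row200 [(np.uint8(109), np.uint8(173), np.uint8(99)), (np.uint8(110), np.uint8(172), np.uint8(101)), (np.uint8(110), np.uint8(167), np.uint8(101)), (np.uint8(111), np.uint8(169), np.uint8(98)), (np.uint8(110), np.uint8(179), np.uint8(81)), (np.uint8(110), np.uint8(208), np.uint8(65)), (np.uint8(111), np.uint8(101), np.uint8(68)), (np.uint8(0), np.uint8(0), np.uint8(79)), (np.uint8(20), np.uint8(18), np.uint8(87)), (np.uint8(17), np.uint8(21), np.uint8(84)), (np.uint8(20), np.uint8(19), np.uint8(80)), (np.uint8(12), np.uint8(28), np.uint8(45)), (np.uint8(108), np.uint8(80), np.uint8(16)), (np.uint8(90), np.uint8(54), np.uint8(19)), (np.uint8(45), np.uint8(81), np.uint8(19)), (np.uint8(30), np.uint8(75), np.uint8(17))]
[[136 137 136 139 138 138 137 139 137 136 137 135 127  96  94  93  93  92
   87  85  82]
 [147 148 149 149 150 149 146 152 149 149 152 150 145 125 107  94  95  95
   82  66  60]
 [153 157 158 158 159 159 157 160 160 162 161 162 160 157 131  98  95 100
   88  68  62]
 [146 160 158 161 159 159 162 158 152 147 148 157 156 158 138 108 102  98
   88  71  61]
 [139 159 160 157
[... 832 characters left out ...]
8 140 139 138 136 138 138
  139 133  91]]
blue origin [ 0.5388 -0.0155] ang -5.01 LxW 139.4 58.0 side-fit dang [-0.26 -0.01] mid,width mm -0.43 56.21 lmin/max -55.7 83.7
40 [ 0 10  4 20 49] [106. 277.] [ 0.611  -0.0466] origin [ 0.5423 -0.0406]
55 [44  4  3 15 31] [150.4 264.8] [ 0.6021 -0.0008] origin [0.5334 0.0052]
55 [ 0  7  5 24 68] [106.3 276.9] [ 0.611  -0.0463] origin [ 0.5422 -0.0403]
55 [21 12  8  6 31] [129.4 269.4] [ 0.605 -0.022] origin [ 0.5363 -0.016 ]
70 [ 0  5  6 26 80] [106.4 276. ] [ 0.61   -0.0459] origin [ 0.5412 -0.0399]
70 [41  4  6 27 99] [149.3 269.1] [ 0.6065 -0.0029] origin [0.5378 0.0031]
70 [19 12 10  7 46] [129.1 269.7] [ 0.6053 -0.0224] origin [ 0.5366 -0.0164]
```

```bash
cat >> h.py <<'E'
def inhand(f,c,s,zoff=.042,col=(225,335),rows=(160,230)):
    """rear lid edge and sides of a held case, in tool axes (mm)"""
    m=blobs(f,c,110,15,300)[1];z=s["tcp_pos"][2]+zoff;Rt=rot(s["eef_rot"])
    P=[(u,np.flatnonzero(m[100:200,u])[0]+99.5) for u in range(*col,4)]
    L=[];Q=[]
    for v in range(*rows,4):
        j=np.flatnonzero(m[v,180:390]);L.append((j[0]+179.5,v));Q.append((j[-1]+180.5,v))
    t=lambda a:Rt.inv().apply(onz(f,a,z)-s["tcp_pos"])*1000
    a,b,d=t(P),t(L),t(Q)
    for n,w,i,j in(("rear x",a,1,0),("left y",b,0,1),("right y",d,0,1)):
        p=np.polyfit(w[:,i],w[:,j],1);r=w[:,j]-np.polyval(p,w[:,i]);print(n,"at0",p[1].round(2),"deg",np.degrees(np.arctan(p[0])).round(2),"rms",r.std().round(2))
E
python3 - <<'E'
from h import *
import pickle
f=pickle.load(open("f5.pkl","rb"));s=arm.get_state()
inhand(f,"green",s)
E
```

```text
rear x at0 58.64 deg 0.15 rms 0.2
left y at0 -26.91 deg -0.08 rms 0.12
right y at0 26.8 deg 0.34 rms 0.12
```

```bash
python3 -c "
from h import *
plan(.5421,-.0183,.1378,84.9)"
```

```text
tcp [0.5473 0.1298 0.138 ] yaw 84.59 t 7.8 w 0.0549 F [ 0.3 -0.5 -2. ]
d [-4.410e-02 -7.394e-01 -3.000e-04] a [ 0.0006  0.001  -0.0017]
```

>>> carry_out:
  series:
    - {"dx":-0.044,"dy":-0.739,"dz":0,"ax":0,"ay":0,"az":-0.0017,"fingers":1}
    - {"dx":-0.044,"dy":-0.739,"dz":0,"ax":0,"ay":0,"az":-0.0017,"fingers":1}
    - {"dx":-0.044,"dy":-0.739,"dz":0.1,"ax":0,"ay":0,"az":-0.0017,"fingers":1}
    - {"dx":-0.044,"dy":-0.739,"dz":0.3,"ax":0,"ay":0,"az":-0.0017,"fingers":1}
    - {"dx":-0.044,"dy":-0.739,"dz":0.38,"ax":0,"ay":0,"az":-0.0017,"fingers":1}

```text
t: 8.43
tcp_pos: [0.5405, -0.0187, 0.0598]
eef_rot: [-0.0, 0.045, 0.999, 0.001]
wrist_force: [-0.5, 1.5, -1.9]
width: 0.0553
gripper_force: 43.7
```

>>> carry_out:
  series:
    - {"dx":0,"dy":0,"dz":0,"ax":0,"ay":0,"az":0,"fingers":1}
    - {"dx":0,"dy":0,"dz":0,"ax":0,"ay":0,"az":0,"fingers":1}
    - {"dx":0,"dy":0,"dz":0,"ax":0,"ay":0,"az":0,"fingers":1}

```text
t: 8.8
tcp_pos: [0.5441, -0.0187, 0.0634]
eef_rot: [0.003, 0.045, 0.999, 0.001]
wrist_force: [-0.0, -0.2, -1.6]
width: 0.0552
gripper_force: 43.7
```

```bash
python3 -c "
from h import *
plan(.5421,-.0183,.0339,84.9)"
```

```text
tcp [ 0.5441 -0.0187  0.0634] yaw 84.85 t 8.8 w 0.0552 F [-0.  -0.2 -1.6]
d [0.0111 0.0007 0.1473] a [ 0.0006  0.002  -0.0003]
```

>>> carry_out:
  series:
    - {"dx":0.01,"dy":0,"dz":0.09,"ax":0,"ay":0,"az":0,"fingers":1}
    - {"dx":0.01,"dy":0,"dz":0.09,"ax":0,"ay":0,"az":0,"fingers":1}
    - {"dx":0.01,"dy":0,"dz":0.09,"ax":0,"ay":0,"az":0,"fingers":1}
    - {"dx":0.01,"dy":0,"dz":0.09,"ax":0,"ay":0,"az":0,"fingers":1}

```text
t: 9.3
tcp_pos: [0.5409, -0.0188, 0.044]
eef_rot: [0.002, 0.045, 0.999, 0.001]
wrist_force: [0.3, -0.4, -1.4]
width: 0.0549
gripper_force: 43.7
```

>>> carry_out:
  series:
    - {"dx":0,"dy":0,"dz":0,"ax":0,"ay":0,"az":0,"fingers":1}
    - {"dx":0,"dy":0,"dz":0,"ax":0,"ay":0,"az":0,"fingers":1}
    - {"dx":0,"dy":0,"dz":0,"ax":0,"ay":0,"az":0,"fingers":1}
    - {"dx":0,"dy":0,"dz":0,"ax":0,"ay":0,"az":0,"fingers":1}

```text
t: 9.8
tcp_pos: [0.5407, -0.0187, 0.0439]
eef_rot: [0.002, 0.045, 0.999, 0.001]
wrist_force: [-0.9, 0.3, -1.8]
width: 0.055
gripper_force: 43.7
```

```bash
python3 - <<'E'
from h import *
plan(.5421,-.0183,.0339,84.9)
f=cams.grab_frame("side");im=f["image"][:,:,::-1]
cv2.imwrite("pics/s6.png",cv2.resize(im[150:270,190:340],None,fx=5,fy=5))
f=cams.grab_frame("wrist");s=arm.get_state();inhand(f,"green",s)
for p in((.5386,-.018),):
  o,t,w,k=lid(f,"green",s["tcp_pos"][2]+.042,p)
E
```

```text
tcp [ 0.5407 -0.0187  0.0439] yaw 84.79 t 9.8 w 0.055 F [-0.9  0.3 -1.8]
d [-0.0065  0.0027  0.0499] a [ 0.0006  0.0011 -0.0006]
rear x at0 58.69 deg -0.73 rms 1.21
left y at0 -28.05 deg 0.21 rms 0.16
right y at0 28.02 deg -0.29 rms 0.12
green origin [ 0.5181 -0.0168] ang -5.22 LxW 100.5 55.9 side-fit dang [ 9.65 -9.58] mid,width mm 0.06 49.8 lmin/max -36.3 64.3
```

View pics/s6.png

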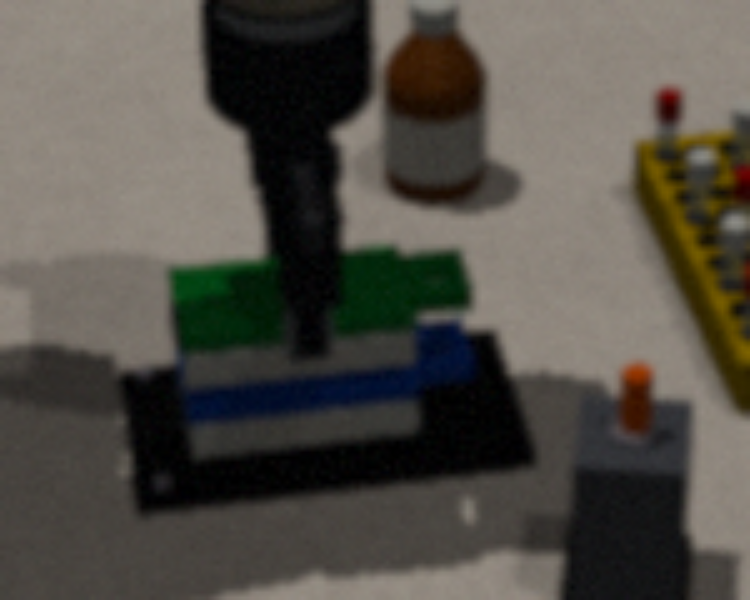

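The side crop shows the green case held just above the blue one, with ends lined up at columns 185 and 418. I'll lower it.

>>> carry_out:
  series:
    - {"dx":-0.006,"dy":0.003,"dz":0.02,"ax":0,"ay":0,"az":-0.0006,"fingers":1}
    - {"dx":-0.006,"dy":0.003,"dz":0.035,"ax":0,"ay":0,"az":-0.0006,"fingers":1}
    - {"dx":-0.006,"dy":0.003,"dz":0.045,"ax":0,"ay":0,"az":-0.0006,"fingers":1}
    - {"dx":-0.006,"dy":0.003,"dz":0.045,"ax":0,"ay":0,"az":-0.0006,"fingers":1}
    - {"dx":-0.006,"dy":0.003,"dz":0.045,"ax":0,"ay":0,"az":-0.0006,"fingers":1}

```text
t: 10.52
tcp_pos: [0.542, -0.0182, 0.0348]
eef_rot: [0.002, 0.044, 0.999, 0.001]
wrist_force: [0.2, -0.6, -0.7]
width: 0.0553
gripper_force: 43.8
```

```bash
python3 -c "
from h import *
plan(.5421,-.0183,.0339,84.9)"
```

```text
tcp [ 0.542  -0.0182  0.0348] yaw 84.91 t 10.53 w 0.0553 F [ 0.2 -0.6 -0.7]
d [-0.0007 -0.0004  0.0045] a [0.0006 0.001  0.    ]
```

>>> carry_out:
  series:
    - {"dx":0,"dy":0,"dz":0.008,"ax":0,"ay":0,"az":0,"fingers":1}
    - {"dx":0,"dy":0,"dz":0.008,"ax":0,"ay":0,"az":0,"fingers":1}
    - {"dx":0,"dy":0,"dz":0.008,"ax":0,"ay":0,"az":0,"fingers":1}

```text
t: 10.9
tcp_pos: [0.5422, -0.0182, 0.0339]
eef_rot: [0.002, 0.044, 0.999, 0.001]
wrist_force: [-2.6, -0.3, 4.6]
width: 0.0553
gripper_force: 44.6
```

Contact is made. Now I'll release, rise and check.

>>> carry_out:
  series:
    - {"dx":0,"dy":0,"dz":0,"ax":0,"ay":0,"az":0,"fingers":0}
    - {"dx":0,"dy":0,"dz":0,"ax":0,"ay":0,"az":0,"fingers":0}
    - {"dx":0,"dy":0,"dz":0,"ax":0,"ay":0,"az":0,"fingers":0}
    - {"dx":0,"dy":0,"dz":-0.05,"ax":0,"ay":0,"az":0,"fingers":0}
    - {"dx":0,"dy":0,"dz":-0.1,"ax":0,"ay":0,"az":0,"fingers":0}

```text
t: 11.52
tcp_pos: [0.5421, -0.0183, 0.0539]
eef_rot: [0.002, 0.044, 0.999, 0.001]
wrist_force: [-0.3, 0.6, -0.4]
width: 0.0852
gripper_force: 0.0
```

>>> carry_out:
  series:
    - {"dx":0,"dy":0,"dz":-0.3,"ax":0,"ay":0,"az":0,"fingers":0}
    - {"dx":0,"dy":0,"dz":-0.6,"ax":0,"ay":0,"az":0,"fingers":0}
    - {"dx":0,"dy":0,"dz":-0.65,"ax":0,"ay":0,"az":0,"fingers":0}
    - {"dx":0,"dy":0,"dz":-0.65,"ax":0,"ay":0,"az":0,"fingers":0}
    - {"dx":0,"dy":0,"dz":-0.65,"ax":0,"ay":0,"az":0,"fingers":0}

```text
t: 12.15
tcp_pos: [0.5398, -0.0183, 0.1813]
eef_rot: [-0.0, 0.044, 0.999, 0.001]
wrist_force: [-0.1, -0.8, -0.2]
width: 0.0856
gripper_force: 0.0
```

```bash
python3 - <<'E'
from h import *
f=cams.grab_frame("wrist");cv2.imwrite("pics/w7.png",f["image"][:,:,::-1])
o,t,w,k=lid(f,"green",.076,(.552,-.02),smin=110)
for k in blobs(f,"blue",110,15,15)[0][:6]: print("blue",cv2.boundingRect(k),cv2.contourArea(k))
plan(.464,-.281,.16,83)
E
```

```text
green origin [ 0.5384 -0.0183] ang -4.68 LxW 137.0 58.2 side-fit dang [-0.17 -0.07] mid,width mm 0.37 55.86 lmin/max -54.5 82.5
blue (276, 255, 9, 5) 24.0
blue (293, 130, 15, 3) 15.0
tcp [ 0.5396 -0.0183  0.181 ] yaw 84.9 t 12.2 w 0.085 F [0.8 0.2 0.4]
d [ 0.2598 -1.3422  0.1024] a [ 0.0006 -0.0004  0.0106]
```

View pics/w7.png

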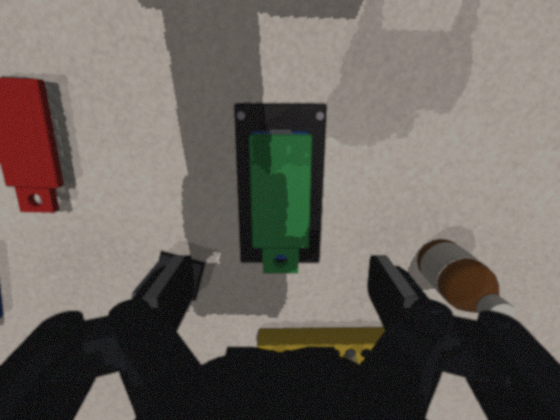

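The wrist view shows green stacked squarely on blue, with its lug hole at (281,260) and the red case at left (30,140). Next is the red case.

>>> carry_out:
  series:
    - {"dx":0.13,"dy":-0.67,"dz":0,"ax":0,"ay":0,"az":0,"fingers":0}
    - {"dx":0.13,"dy":-0.67,"dz":0,"ax":0,"ay":0,"az":0,"fingers":0}
    - {"dx":0.13,"dy":-0.67,"dz":0,"ax":0,"ay":0,"az":0,"fingers":0}

```text
t: 12.58
tcp_pos: [0.5014, -0.152, 0.1808]
eef_rot: [-0.0, 0.047, 0.999, 0.001]
wrist_force: [0.3, 0.4, -0.9]
width: 0.0854
gripper_force: 0.0
```

>>> carry_out:
  series:
    - {"dx":0.13,"dy":-0.67,"dz":0.1,"ax":0,"ay":0,"az":0.01,"fingers":0}
    - {"dx":0.13,"dy":-0.67,"dz":0.1,"ax":0,"ay":0,"az":0.01,"fingers":0}
    - {"dx":0.13,"dy":-0.67,"dz":0.2,"ax":0,"ay":0,"az":0.01,"fingers":0}
    - {"dx":0.13,"dy":-0.67,"dz":0.2,"ax":0,"ay":0,"az":0.01,"fingers":0}
    - {"dx":0.13,"dy":-0.67,"dz":0.2,"ax":0,"ay":0,"az":0.01,"fingers":0}

```text
t: 13.2
tcp_pos: [0.4661, -0.2794, 0.1421]
eef_rot: [0.001, 0.06, 0.998, 0.002]
wrist_force: [-0.1, -0.2, -0.3]
width: 0.0855
gripper_force: 0.0
```

>>> carry_out:
  series:
    - {"dx":0,"dy":0,"dz":0,"ax":0,"ay":0,"az":0,"fingers":0}
    - {"dx":0,"dy":0,"dz":0,"ax":0,"ay":0,"az":0,"fingers":0}

```text
t: 13.45
tcp_pos: [0.4668, -0.2801, 0.1433]
eef_rot: [0.002, 0.059, 0.998, 0.001]
wrist_force: [-0.5, -0.3, 0.2]
width: 0.0853
gripper_force: 0.0
```

```bash
python3 - <<'E'
from h import *
f=cams.grab_frame("wrist");cv2.imwrite("pics/w8.png",f["image"][:,:,::-1])
o,t,w,k=lid(f,"red",.032,(.478,-.283),smin=110)
plan(*o,-.014,t+90)
E
```

```text
red origin [ 0.4647 -0.278 ] ang -6.8 LxW 136.2 54.9 side-fit dang [-0.05 -0.01] mid,width mm 0.08 53.49 lmin/max -54.1 82.1
tcp [ 0.4667 -0.2802  0.1432] yaw 83.18 t 13.5 w 0.0856 F [ 0.1 -0.3 -0.1]
d [0.0146 0.0086 0.7861] a [ 0.0005  0.0013 -0.0001]
```

>>> carry_out:
  series:
    - {"dx":0.0146,"dy":0.0086,"dz":0.25,"ax":0,"ay":0.0013,"az":0,"fingers":0}
    - {"dx":0.0146,"dy":0.0086,"dz":0.5,"ax":0,"ay":0.0013,"az":0,"fingers":0}
    - {"dx":0.0146,"dy":0.0086,"dz":0.7,"ax":0,"ay":0.0013,"az":0,"fingers":0}
    - {"dx":0.0146,"dy":0.0086,"dz":0.78,"ax":0,"ay":0.0013,"az":0,"fingers":0}
    - {"dx":0.0146,"dy":0.0086,"dz":0.78,"ax":0,"ay":0.0013,"az":0,"fingers":0}

```text
t: 14.12
tcp_pos: [0.4635, -0.278, -0.0139]
eef_rot: [-0.001, 0.06, 0.998, 0.001]
wrist_force: [0.1, -0.5, 0.0]
width: 0.0855
gripper_force: 0.0
```

>>> carry_out:
  series:
    - {"dx":0,"dy":0,"dz":0,"ax":0,"ay":0,"az":0,"fingers":0}
    - {"dx":0,"dy":0,"dz":0,"ax":0,"ay":0,"az":0,"fingers":0}
    - {"dx":0,"dy":0,"dz":0,"ax":0,"ay":0,"az":0,"fingers":0}

```text
t: 14.5
tcp_pos: [0.4647, -0.279, -0.0122]
eef_rot: [0.001, 0.06, 0.998, 0.0]
wrist_force: [0.4, 0.3, -0.6]
width: 0.0854
gripper_force: 0.0
```

```bash
python3 - <<'E'
from h import *
plan(.4647,-.278,-.012,83.2)
E
```

```text
tcp [ 0.4647 -0.279  -0.0122] yaw 83.1 t 14.5 w 0.0854 F [ 0.4  0.3 -0.6]
d [ 0.0007  0.0052 -0.0011] a [ 0.0003  0.0004 -0.0005]
```

>>> carry_out:
  newtons: 40
  series:
    - {"dx":0,"dy":0.005,"dz":0,"ax":0,"ay":0,"az":0,"fingers":1}
    - {"dx":0,"dy":0.005,"dz":0,"ax":0,"ay":0,"az":0,"fingers":1}
    - {"dx":0,"dy":0.005,"dz":0,"ax":0,"ay":0,"az":0,"fingers":1}
    - {"dx":0,"dy":0.005,"dz":0,"ax":0,"ay":0,"az":0,"fingers":1}
    - {"dx":0,"dy":0.005,"dz":0,"ax":0,"ay":0,"az":0,"fingers":1}

```text
t: 15.12
tcp_pos: [0.4643, -0.2776, -0.013]
eef_rot: [-0.0, 0.06, 0.998, 0.001]
wrist_force: [-0.2, 0.6, 5.3]
width: 0.0553
gripper_force: 44.5
```

```bash
python3 - <<'E'
from h import *
plan(.5384,-.0183,.15,84.95)
f=cams.grab_frame("wrist");s=arm.get_state();inhand(f,"red",s)
E
```

```text
tcp [ 0.4643 -0.2776 -0.013 ] yaw 83.11 t 15.12 w 0.0553 F [-0.2  0.6  5.3]
d [-0.212   1.3332 -0.8127] a [ 0.0006 -0.0001 -0.0102]Traceback (most recent call last):
  File "<stdin>", line 3, in <module>
  File "h.py", line 50, in inhand
    j=np.flatnonzero(m[v,180:390]);L.append((j[0]+179.5,v));Q.append((j[-1]+180.5,v))
                                             ~^^^
IndexError: index 0 is out of bounds for axis 0 with size 0
```

>>> carry_out:
  series:
    - {"dx":0,"dy":0,"dz":-0.1,"ax":0,"ay":0,"az":0,"fingers":1}
    - {"dx":0,"dy":0,"dz":-0.35,"ax":0,"ay":0,"az":0,"fingers":1}
    - {"dx":0,"dy":0,"dz":-0.6,"ax":0,"ay":0,"az":0,"fingers":1}
    - {"dx":0,"dy":0,"dz":-0.8,"ax":0,"ay":0,"az":0,"fingers":1}
    - {"dx":0,"dy":0,"dz":-0.8,"ax":0,"ay":0,"az":0,"fingers":1}

```text
t: 15.8
tcp_pos: [0.4664, -0.2794, 0.1497]
eef_rot: [0.003, 0.06, 0.998, -0.001]
wrist_force: [0.4, -0.1, -1.4]
width: 0.0552
gripper_force: 43.8
```

>>> carry_out:
  series:
    - {"dx":-0.1,"dy":0.66,"dz":0,"ax":0,"ay":0,"az":0,"fingers":1}
    - {"dx":-0.1,"dy":0.66,"dz":0,"ax":0,"ay":0,"az":0,"fingers":1}
    - {"dx":-0.1,"dy":0.66,"dz":0,"ax":0,"ay":0,"az":0,"fingers":1}
    - {"dx":-0.1,"dy":0.66,"dz":0,"ax":0,"ay":0,"az":0,"fingers":1}
    - {"dx":-0.1,"dy":0.66,"dz":0,"ax":0,"ay":0,"az":0,"fingers":1}

```text
t: 16.42
tcp_pos: [0.499, -0.1501, 0.1458]
eef_rot: [-0.001, 0.061, 0.998, 0.001]
wrist_force: [-0.3, -0.1, -1.7]
width: 0.0554
gripper_force: 43.9
```

```bash
python3 - <<'E'
from h import *
plan(.5384,-.0183,.13,84.95)
f=cams.grab_frame("wrist");s=arm.get_state()
cv2.imwrite("pics/w9.png",f["image"][:,:,::-1])
m=blobs(f,"red",100,15,300)[1];print(cv2.boundingRect(m),[ (v,np.flatnonzero(m[v])[[0,-1]]) for v in range(140,260,20) if m[v].any()])
h=cv2.cvtColor(f["image"],cv2.COLOR_RGB2HSV);print(h[160:260:20,280],h[200,220:350:15])
E
```

```text
tcp [ 0.499  -0.1501  0.1458] yaw 83.05 t 16.43 w 0.0554 F [-0.3 -0.1 -1.7]
d [-0.116   0.6777  0.0801] a [ 0.0006 -0.0008 -0.0106]
(0, 161, 494, 251) [(180, array([214, 346])), (200, array([215, 345])), (220, array([216, 343])), (240, array([218, 342]))]
[[160  13  57]
 [  0 186  85]
 [  0 181  86]
 [  2 180  85]
 [179 200  83]] [[  1 174 117]
 [  2 176 116]
 [  2 186 114]
 [  0 187  83]
 [  0 181  86]
 [  2 176  84]
 [  1 198  85]
 [  2 184  86]
 [  2 197  83]]
```

```bash
python3 - <<'E'
from h import *
f=cams.grab_frame("wrist");s=arm.get_state();inhand(f,"red",s,.045,rows=(180,236))
plan(.5384,-.0183,.13,84.95)
E
```

```text
rear x at0 55.13 deg 0.04 rms 0.15
left y at0 -27.17 deg 0.17 rms 0.12
right y at0 26.68 deg 0.51 rms 0.12
tcp [ 0.4993 -0.1504  0.1464] yaw 83.0 t 16.52 w 0.055 F [ 0.6 -0.5 -1.9]
d [-0.1136  0.6792  0.0829] a [ 0.0006 -0.0005 -0.0109]
```

>>> carry_out:
  series:
    - {"dx":-0.114,"dy":0.68,"dz":0,"ax":0,"ay":0,"az":-0.0108,"fingers":1}
    - {"dx":-0.114,"dy":0.68,"dz":0,"ax":0,"ay":0,"az":-0.0108,"fingers":1}
    - {"dx":-0.114,"dy":0.68,"dz":0.1,"ax":0,"ay":0,"az":-0.0108,"fingers":1}
    - {"dx":-0.114,"dy":0.68,"dz":0.25,"ax":0,"ay":0,"az":-0.0108,"fingers":1}
    - {"dx":-0.114,"dy":0.68,"dz":0.3,"ax":0,"ay":0,"az":-0.0108,"fingers":1}

```text
t: 17.15
tcp_pos: [0.5369, -0.0172, 0.0851]
eef_rot: [-0.002, 0.044, 0.999, 0.001]
wrist_force: [0.3, 1.3, -1.3]
width: 0.055
gripper_force: 44.0
```

>>> carry_out:
  series:
    - {"dx":0,"dy":0,"dz":0,"ax":0,"ay":0,"az":0,"fingers":1}
    - {"dx":0,"dy":0,"dz":0,"ax":0,"ay":0,"az":0,"fingers":1}
    - {"dx":0,"dy":0,"dz":0,"ax":0,"ay":0,"az":0,"fingers":1}
    - {"dx":0,"dy":0,"dz":0,"ax":0,"ay":0,"az":0,"fingers":1}

```text
t: 17.65
tcp_pos: [0.5393, -0.0169, 0.0879]
eef_rot: [0.0, 0.043, 0.999, 0.001]
wrist_force: [0.1, 0.4, -1.8]
width: 0.0552
gripper_force: 44.0
```

```bash
python3 - <<'E'
from h import *
plan(.5385,-.018,.063,84.95)
E
```

```text
tcp [ 0.5393 -0.0169  0.0879] yaw 85.03 t 17.65 w 0.0552 F [ 0.1  0.4 -1.8]
d [ 0.0037 -0.0059  0.1244] a [0.0006 0.0002 0.0005]
```

>>> carry_out:
  series:
    - {"dx":0.0037,"dy":-0.0059,"dz":0.04,"ax":0,"ay":0,"az":0,"fingers":1}
    - {"dx":0.0037,"dy":-0.0059,"dz":0.08,"ax":0,"ay":0,"az":0,"fingers":1}
    - {"dx":0.0037,"dy":-0.0059,"dz":0.1,"ax":0,"ay":0,"az":0,"fingers":1}
    - {"dx":0.0037,"dy":-0.0059,"dz":0.1,"ax":0,"ay":0,"az":0,"fingers":1}
    - {"dx":0.0037,"dy":-0.0059,"dz":0.1,"ax":0,"ay":0,"az":0,"fingers":1}

```text
t: 18.27
tcp_pos: [0.538, -0.0177, 0.0671]
eef_rot: [-0.0, 0.043, 0.999, 0.001]
wrist_force: [-0.2, 0.5, -2.5]
width: 0.0552
gripper_force: 44.1
```

```bash
python3 - <<'E'
from h import *
plan(.5385,-.018,.063,84.95)
E
```

```text
tcp [ 0.538  -0.0177  0.0671] yaw 85.05 t 18.27 w 0.0552 F [-0.2  0.5 -2.5]
d [-0.0026 -0.0012  0.0202] a [ 0.0007 -0.0002  0.0006]
```

>>> carry_out:
  series:
    - {"dx":-0.002,"dy":-0.001,"dz":0.01,"ax":0,"ay":0,"az":0,"fingers":1}
    - {"dx":-0.002,"dy":-0.001,"dz":0.02,"ax":0,"ay":0,"az":0,"fingers":1}
    - {"dx":-0.002,"dy":-0.001,"dz":0.02,"ax":0,"ay":0,"az":0,"fingers":1}
    - {"dx":-0.002,"dy":-0.001,"dz":0.02,"ax":0,"ay":0,"az":0,"fingers":1}

```text
t: 18.77
tcp_pos: [0.5382, -0.018, 0.063]
eef_rot: [-0.0, 0.043, 0.999, 0.001]
wrist_force: [0.7, 0.2, -1.6]
width: 0.055
gripper_force: 44.1
```

```bash
python3 - <<'E'
from h import *
plan(.5385,-.018,.063,84.95)
E
```

```text
tcp [ 0.5382 -0.018   0.063 ] yaw 85.05 t 18.77 w 0.055 F [ 0.7  0.2 -1.6]
d [-0.0016  0.0001  0.    ] a [ 0.0007 -0.0003  0.0005]
```

>>> carry_out:
  series:
    - {"dx":-0.001,"dy":0,"dz":0.004,"ax":0,"ay":0,"az":0,"fingers":1}
    - {"dx":-0.001,"dy":0,"dz":0.008,"ax":0,"ay":0,"az":0,"fingers":1}
    - {"dx":-0.001,"dy":0,"dz":0.01,"ax":0,"ay":0,"az":0,"fingers":1}
    - {"dx":-0.001,"dy":0,"dz":0.01,"ax":0,"ay":0,"az":0,"fingers":1}

```text
t: 19.27
tcp_pos: [0.5382, -0.018, 0.063]
eef_rot: [-0.001, 0.043, 0.999, 0.001]
wrist_force: [-5.1, 0.1, 10.6]
width: 0.0552
gripper_force: 45.8
```

Contact at 10.6 N. I'll release and rise.

>>> carry_out:
  series:
    - {"dx":0,"dy":0,"dz":-0.006,"ax":0,"ay":0,"az":0,"fingers":1}
    - {"dx":0,"dy":0,"dz":-0.006,"ax":0,"ay":0,"az":0,"fingers":0}
    - {"dx":0,"dy":0,"dz":-0.006,"ax":0,"ay":0,"az":0,"fingers":0}
    - {"dx":0,"dy":0,"dz":-0.006,"ax":0,"ay":0,"az":0,"fingers":0}
    - {"dx":0,"dy":0,"dz":-0.06,"ax":0,"ay":0,"az":0,"fingers":0}

```text
t: 19.9
tcp_pos: [0.5373, -0.0179, 0.0724]
eef_rot: [-0.002, 0.043, 0.999, 0.001]
wrist_force: [0.2, -1.8, -0.8]
width: 0.0856
gripper_force: 0.0
```

>>> carry_out:
  series:
    - {"dx":0,"dy":0,"dz":-0.3,"ax":0,"ay":0,"az":0,"fingers":0}
    - {"dx":0,"dy":0,"dz":-0.6,"ax":0,"ay":0,"az":0,"fingers":0}
    - {"dx":0,"dy":0,"dz":-0.65,"ax":0,"ay":0,"az":0,"fingers":0}
    - {"dx":0,"dy":0,"dz":-0.65,"ax":0,"ay":0,"az":0,"fingers":0}
    - {"dx":0,"dy":0,"dz":-0.65,"ax":0,"ay":0,"az":0,"fingers":0}

```text
t: 20.52
tcp_pos: [0.5369, -0.0181, 0.2012]
eef_rot: [-0.002, 0.043, 0.999, 0.001]
wrist_force: [-0.1, 1.1, 0.0]
width: 0.0852
gripper_force: 0.0
```

```bash
python3 - <<'E'
from h import *
f=cams.grab_frame("wrist");im=f["image"];cv2.imwrite("pics/w10.png",im[:,:,::-1])
o,t,w,k=lid(f,"red",.108,(.552,-.02),smin=110)
u=np.array([np.cos(np.radians(t)),np.sin(np.radians(t))])
p=project(f,[*(o+.069*u),.108])[0];print("hole exp px",p)
# hole mouth: non-red inside the lug
cs,m=blobs(f,"red",110,15,15);x,y=p.astype(int)
sub=255-m[y-16:y+16,x-16:x+16];c,l,st,ce=cv2.connectedComponentsWithStats(sub)
for i in range(1,c):
  P=onz(f,ce[i]+[x-16,y-16],.108)[0,:2];print(st[i],(ce[i]+[x-16,y-16]).round(1),P.round(4))
for n in("scene","side"):
  g=cams.grab_frame(n)
  h=cv2.cvtColor(g["image"],cv2.COLOR_RGB2HSV);m=cv2.inRange(h,(3,140,90),(16,255,255))
  c,l,st,ce=cv2.connectedComponentsWithStats(m)
  q=project(g,[.66,-.157,.104])[0]
  for i in range(1,c):
    if np.hypot(*(ce[i]-q))<25 and st[i,4]>8: print(n,q.round(),st[i],ce[i].round(1),onz(g,ce[i],.104)[0].round(4))
plan(.66,-.157,.2)
E
```

```text
red origin [ 0.5385 -0.018 ] ang -4.9 LxW 138.3 58.5 side-fit dang [ 0.19 -0.11] mid,width mm -0.05 56.63 lmin/max -55.1 83.1
hole exp px [280.30030751 269.10917184]
[ 10  10  14  10 111] [280.5 267.6] [ 0.6057 -0.0236]
[ 0 29 32  3 68] [279.9 283.4] [ 0.6229 -0.0256]
scene [240. 208.] [237 202   4  10  30] [238.3 206.6] [ 0.656  -0.1623  0.104 ]
side [318. 228.] [315 223   5   4  17] [317.1 224.6] [ 0.6621 -0.1468  0.104 ]
tcp [ 0.5371 -0.0181  0.201 ] yaw 85.05 t 20.68 w 0.085 F [ 0.5 -0.2 -0.5]
d [-6.721e-01 -6.387e-01  5.000e-04] a [ 0.0007 -0.0015  0.    ]
```

Red is at (0.5385, -0.018), −4.9°, square on green. Now I'll look down at the pin.

>>> carry_out:
  series:
    - {"dx":-0.67,"dy":-0.64,"dz":0,"ax":0,"ay":0,"az":0,"fingers":0}
    - {"dx":-0.67,"dy":-0.64,"dz":0,"ax":0,"ay":0,"az":0,"fingers":0}
    - {"dx":-0.67,"dy":-0.64,"dz":0,"ax":0,"ay":0,"az":0,"fingers":0}
    - {"dx":-0.67,"dy":-0.64,"dz":0,"ax":0,"ay":0,"az":0,"fingers":0}
    - {"dx":-0.67,"dy":-0.64,"dz":0,"ax":0,"ay":0,"az":0,"fingers":0}

```text
t: 21.3
tcp_pos: [0.6597, -0.1569, 0.2007]
eef_rot: [-0.002, 0.043, 0.999, 0.002]
wrist_force: [0.3, -0.2, -0.9]
width: 0.0855
gripper_force: 0.0
```

>>> carry_out:
  series:
    - {"dx":0,"dy":0,"dz":0,"ax":0,"ay":0,"az":0,"fingers":0}
    - {"dx":0,"dy":0,"dz":0,"ax":0,"ay":0,"az":0,"fingers":0}

```text
t: 21.55
tcp_pos: [0.6604, -0.1562, 0.2031]
eef_rot: [-0.0, 0.043, 0.999, 0.001]
wrist_force: [0.0, -0.0, -0.8]
width: 0.0853
gripper_force: 0.0
```

```bash
cat >> h.py <<'E'
def pin(f,z,near):
    h=cv2.cvtColor(f["image"],cv2.COLOR_RGB2HSV);m=cv2.inRange(h,(2,120,60),(18,255,255))
    c,l,st,ce=cv2.connectedComponentsWithStats(m);q=project(f,[*near,z])[0]
    for i in range(1,c):
        if st[i,4]>30 and np.hypot(*(ce[i]-q))<70:
            print(st[i],ce[i].round(1),"exp",q.round(1))
            cs,_=cv2.findContours((l==i).astype(np.uint8),0,2);k=max(cs,key=cv2.contourArea)[:,0]
            # rays of silhouette centre line: ends along rows
            for v in range(st[i,1],st[i,1]+st[i,3],3):
                j=np.flatnonzero(l[v]==i);print(v,j[0],j[-1],end="; ")
            print()
E
python3 - <<'E'
from h import *
f=cams.grab_frame("wrist");cv2.imwrite("pics/w11.png",f["image"][:,:,::-1])
plan(.66,-.157,.2);pin(f,.119,(.66,-.155))
E
```

```text
tcp [ 0.6606 -0.1563  0.2032] yaw 85.12 t 21.6 w 0.0851 F [-0.4  0.6 -0.2]
d [ 0.0027 -0.0037  0.0162] a [ 0.0006 -0.0001  0.    ]
[267 184  16  21 270] [274.4 194.3] exp [281.3 200.8]
184 272 278; 187 269 280; 190 268 281; 193 268 281; 196 267 281; 199 267 281; 202 268 280;
```

```bash
python3 - <<'E'
from h import *
f=cams.grab_frame("wrist");P=onz(f,[[274.3,197.0]],.119)[0];print(P)
print(project(f,[[P[0],P[1],.089]]), "foot of handle")
plan(P[0],P[1],.11)
E
```

```text
[ 0.65634807 -0.16090354  0.119     ]
[[274.82895107 188.54514538]] foot of handle
tcp [ 0.6607 -0.1565  0.2033] yaw 85.11 t 21.65 w 0.0855 F [ 0.1 -0.  -0.1]
d [ 0.0199 -0.0245  0.4664] a [ 0.0006 -0.0001  0.    ]
```

>>> carry_out:
  series:
    - {"dx":0.02,"dy":-0.0245,"dz":0.2,"ax":0,"ay":0,"az":0,"fingers":0}
    - {"dx":0.02,"dy":-0.0245,"dz":0.38,"ax":0,"ay":0,"az":0,"fingers":0}
    - {"dx":0.02,"dy":-0.0245,"dz":0.44,"ax":0,"ay":0,"az":0,"fingers":0}
    - {"dx":0.02,"dy":-0.0245,"dz":0.44,"ax":0,"ay":0,"az":0,"fingers":0}
    - {"dx":0.02,"dy":-0.0245,"dz":0.44,"ax":0,"ay":0,"az":0,"fingers":0}

```text
t: 22.28
tcp_pos: [0.6581, -0.1621, 0.1168]
eef_rot: [0.001, 0.043, 0.999, 0.001]
wrist_force: [-0.5, -0.2, 0.4]
width: 0.085
gripper_force: 0.0
```

>>> carry_out:
  series:
    - {"dx":0,"dy":0,"dz":0,"ax":0,"ay":0,"az":0,"fingers":0}
    - {"dx":0,"dy":0,"dz":0,"ax":0,"ay":0,"az":0,"fingers":0}
    - {"dx":0,"dy":0,"dz":0,"ax":0,"ay":0,"az":0,"fingers":0}

```text
t: 22.65
tcp_pos: [0.6568, -0.1618, 0.1152]
eef_rot: [0.0, 0.043, 0.999, 0.001]
wrist_force: [0.8, 0.2, 0.4]
width: 0.0856
gripper_force: 0.0
```

```bash
python3 - <<'E'
from h import *
f=cams.grab_frame("wrist");cv2.imwrite("pics/w12.png",f["image"][:,:,::-1])
plan(.6563,-.1609,.076);pin(f,.119,(.6563,-.1609))
E
```

```text
tcp [ 0.6566 -0.1618  0.115 ] yaw 85.05 t 22.7 w 0.0855 F [ 0.3  0.1 -0.4]
d [0.002  0.0038 0.1949] a [ 0.0006 -0.0001  0.    ]
[270 217  24  38 698] [281.5 236.1] exp [281.7 243.2]
217 280 282; 220 275 288; 223 273 290; 226 272 290; 229 272 291; 232 272 291; 235 271 291; 238 271 292; 241 270 293; 244 270 293; 247 271 292; 250 273 290; 253 277 286;
```

>>> carry_out:
  series:
    - {"dx":0.002,"dy":0.004,"dz":0.08,"ax":0,"ay":0,"az":0,"fingers":0}
    - {"dx":0.002,"dy":0.004,"dz":0.15,"ax":0,"ay":0,"az":0,"fingers":0}
    - {"dx":0.002,"dy":0.004,"dz":0.19,"ax":0,"ay":0,"az":0,"fingers":0}
    - {"dx":0.002,"dy":0.004,"dz":0.19,"ax":0,"ay":0,"az":0,"fingers":0}
    - {"dx":0.002,"dy":0.004,"dz":0.19,"ax":0,"ay":0,"az":0,"fingers":0}

```text
t: 23.32
tcp_pos: [0.6565, -0.1609, 0.0768]
eef_rot: [-0.0, 0.043, 0.999, 0.001]
wrist_force: [0.3, 0.1, 0.3]
width: 0.0854
gripper_force: 0.0
```

>>> carry_out:
  series:
    - {"dx":0,"dy":0,"dz":0,"ax":0,"ay":0,"az":0,"fingers":0}
    - {"dx":0,"dy":0,"dz":0,"ax":0,"ay":0,"az":0,"fingers":0}
    - {"dx":0,"dy":0,"dz":0,"ax":0,"ay":0,"az":0,"fingers":0}

```text
t: 23.7
tcp_pos: [0.6563, -0.1609, 0.0771]
eef_rot: [-0.0, 0.043, 0.999, 0.001]
wrist_force: [0.1, -1.1, 0.4]
width: 0.0852
gripper_force: 0.0
```

```bash
python3 - <<'E'
from h import *
plan(.6563,-.1609,.076,85.05)
E
```

```text
tcp [ 0.6563 -0.1609  0.0771] yaw 85.05 t 23.7 w 0.0852 F [ 0.1 -1.1  0.4]
d [0.0002 0.     0.0053] a [ 0.0006 -0.0001 -0.    ]
```

>>> carry_out:
  newtons: 40
  series:
    - {"dx":0,"dy":0,"dz":0,"ax":0,"ay":0,"az":0,"fingers":1}
    - {"dx":0,"dy":0,"dz":0,"ax":0,"ay":0,"az":0,"fingers":1}
    - {"dx":0,"dy":0,"dz":0,"ax":0,"ay":0,"az":0,"fingers":1}
    - {"dx":0,"dy":0,"dz":0,"ax":0,"ay":0,"az":0,"fingers":1}
    - {"dx":0,"dy":0,"dz":0,"ax":0,"ay":0,"az":0,"fingers":1}

```text
t: 24.32
tcp_pos: [0.6562, -0.1609, 0.0767]
eef_rot: [-0.0, 0.043, 0.999, 0.001]
wrist_force: [0.4, -0.2, 0.9]
width: 0.0122
gripper_force: 38.9
```

>>> carry_out:
  series:
    - {"dx":0,"dy":0,"dz":0,"ax":0,"ay":0,"az":0,"fingers":1}
    - {"dx":0,"dy":0,"dz":0,"ax":0,"ay":0,"az":0,"fingers":1}
    - {"dx":0,"dy":0,"dz":0,"ax":0,"ay":0,"az":0,"fingers":1}

```text
t: 24.7
tcp_pos: [0.6563, -0.1609, 0.0768]
eef_rot: [-0.0, 0.043, 0.999, 0.001]
wrist_force: [0.3, 0.1, 0.6]
width: 0.0126
gripper_force: 39.0
```

```bash
python3 - <<'E'
from h import *
plan(.6563,-.1609,.22,85.05)
E
```

```text
tcp [ 0.6563 -0.1609  0.0768] yaw 85.05 t 24.7 w 0.0126 F [0.3 0.1 0.6]
d [ 2.000e-04  1.500e-03 -7.162e-01] a [ 0.0006 -0.0002 -0.    ]
```

>>> carry_out:
  series:
    - {"dx":0,"dy":0,"dz":-0.1,"ax":0,"ay":0,"az":0,"fingers":1}
    - {"dx":0,"dy":0,"dz":-0.3,"ax":0,"ay":0,"az":0,"fingers":1}
    - {"dx":0,"dy":0,"dz":-0.55,"ax":0,"ay":0,"az":0,"fingers":1}
    - {"dx":0,"dy":0,"dz":-0.72,"ax":0,"ay":0,"az":0,"fingers":1}
    - {"dx":0,"dy":0,"dz":-0.72,"ax":0,"ay":0,"az":0,"fingers":1}

```text
t: 25.32
tcp_pos: [0.6591, -0.1619, 0.2268]
eef_rot: [0.004, 0.043, 0.999, -0.0]
wrist_force: [-0.2, -0.3, -0.5]
width: 0.0124
gripper_force: 39.1
```

```bash
python3 - <<'E'
from h import *
plan(.6067,-.0238,.22,85.05)
E
```

```text
tcp [ 0.6591 -0.1619  0.2268] yaw 85.05 t 25.32 w 0.0124 F [-0.2 -0.3 -0.5]
d [0.3207 0.6656 0.0314] a [0.     0.0028 0.    ]
```

>>> carry_out:
  series:
    - {"dx":0.32,"dy":0.666,"dz":0.03,"ax":0,"ay":0,"az":0,"fingers":1}
    - {"dx":0.32,"dy":0.666,"dz":0.03,"ax":0,"ay":0,"az":0,"fingers":1}
    - {"dx":0.32,"dy":0.666,"dz":0.03,"ax":0,"ay":0,"az":0,"fingers":1}
    - {"dx":0.32,"dy":0.666,"dz":0.03,"ax":0,"ay":0,"az":0,"fingers":1}
    - {"dx":0.32,"dy":0.666,"dz":0.03,"ax":0,"ay":0,"az":0,"fingers":1}

```text
t: 25.95
tcp_pos: [0.6044, -0.0239, 0.2148]
eef_rot: [-0.0, 0.043, 0.999, 0.001]
wrist_force: [0.2, 0.5, -0.4]
width: 0.0124
gripper_force: 39.2
```

>>> carry_out:
  series:
    - {"dx":0,"dy":0,"dz":0,"ax":0,"ay":0,"az":0,"fingers":1}
    - {"dx":0,"dy":0,"dz":0,"ax":0,"ay":0,"az":0,"fingers":1}
    - {"dx":0,"dy":0,"dz":0,"ax":0,"ay":0,"az":0,"fingers":1}
    - {"dx":0,"dy":0,"dz":0,"ax":0,"ay":0,"az":0,"fingers":1}

```text
t: 26.45
tcp_pos: [0.604, -0.0232, 0.215]
eef_rot: [-0.0, 0.043, 0.999, 0.001]
wrist_force: [-0.6, -0.4, -0.5]
width: 0.0123
gripper_force: 39.2
```

```bash
python3 - <<'E'
from h import *
plan(.6070,-.0239,.19,85.05)
fs={n:cams.grab_frame(n) for n in("scene","side")}
t=arm.get_state()["tcp_pos"]
out=[]
for n,f in fs.items():
  im=f["image"][:,:,::-1]
  pts={"tip":t+[0,0,-.069],"collar":t+[0,0,.009],"hole":np.array([.607,-.0239,.108])}
  q=project(f,pts["tip"])[0];a,b=(q-[35,32]).astype(int)
  cr=cv2.resize(im[b:b+64,a:a+70],None,fx=5.5,fy=8.2 if 0 else 5.5,interpolation=cv2.INTER_CUBIC)
  for k,p in pts.items():
    e=(project(f,p)[0]-[a,b]+.5)*5.5;cv2.circle(cr,(int(e[0]),int(e[1])),2,(255,255,0) if k=="hole" else (255,0,255),-1);print(n,k,project(f,p)[0].round(1))
  out.append(cr)
cv2.imwrite("pics/c13.png",np.hstack(out));print(np.hstack(out).shape)
E
```

```text
tcp [ 0.604  -0.0232  0.215 ] yaw 85.02 t 26.45 w 0.0123 F [-0.6 -0.4 -0.5]
d [-0.0152 -0.0024  0.1247] a [ 0.0007 -0.0003 -0.0001]
scene tip [289.4 188.3]
scene collar [289.5 164.7]
scene hole [288.9 199.8]
side tip [275.8 182.1]
side collar [275.7 152.4]
side hole [277.2 195.7]
(352, 770, 3)
```

>>> carry_out:
  series:
    - {"dx":-0.015,"dy":-0.003,"dz":0.06,"ax":0,"ay":0,"az":0,"fingers":1}
    - {"dx":-0.015,"dy":-0.003,"dz":0.1,"ax":0,"ay":0,"az":0,"fingers":1}
    - {"dx":-0.015,"dy":-0.003,"dz":0.1,"ax":0,"ay":0,"az":0,"fingers":1}
    - {"dx":-0.015,"dy":-0.003,"dz":0.1,"ax":0,"ay":0,"az":0,"fingers":1}
    - {"dx":-0.015,"dy":-0.003,"dz":0.1,"ax":0,"ay":0,"az":0,"fingers":1}

```text
t: 27.18
tcp_pos: [0.6072, -0.0237, 0.1954]
eef_rot: [-0.0, 0.043, 0.999, 0.001]
wrist_force: [-0.3, 0.3, 0.2]
width: 0.0123
gripper_force: 39.2
```

```bash
python3 - <<'E'
from h import *
plan(.6070,-.0239,.165,85.05)
E
```

```text
tcp [ 0.6072 -0.0237  0.1954] yaw 85.05 t 27.18 w 0.0123 F [-0.3  0.3  0.2]
d [ 0.0008 -0.0013  0.1518] a [ 0.0006 -0.      0.    ]
```

>>> carry_out:
  series:
    - {"dx":0.001,"dy":-0.001,"dz":0.04,"ax":0,"ay":0,"az":0,"fingers":1}
    - {"dx":0.001,"dy":-0.001,"dz":0.08,"ax":0,"ay":0,"az":0,"fingers":1}
    - {"dx":0.001,"dy":-0.001,"dz":0.12,"ax":0,"ay":0,"az":0,"fingers":1}
    - {"dx":0.001,"dy":-0.001,"dz":0.13,"ax":0,"ay":0,"az":0,"fingers":1}
    - {"dx":0.001,"dy":-0.001,"dz":0.13,"ax":0,"ay":0,"az":0,"fingers":1}

```text
t: 27.8
tcp_pos: [0.6065, -0.0238, 0.1686]
eef_rot: [-0.001, 0.043, 0.999, 0.001]
wrist_force: [-0.1, -0.9, 0.3]
width: 0.0122
gripper_force: 39.2
```

```bash
python3 - <<'E'
from h import *
plan(.6070,-.0239,.1,85.05)
E
```

```text
tcp [ 0.6065 -0.0238  0.1686] yaw 85.05 t 27.8 w 0.0122 F [-0.1 -0.9  0.3]
d [-0.0031 -0.0009  0.343 ] a [ 0.0007 -0.0005 -0.    ]
```

>>> carry_out:
  series:
    - {"dx":-0.002,"dy":-0.001,"dz":0.04,"ax":0,"ay":0,"az":0,"fingers":1}
    - {"dx":-0.002,"dy":-0.001,"dz":0.08,"ax":0,"ay":0,"az":0,"fingers":1}
    - {"dx":-0.002,"dy":-0.001,"dz":0.12,"ax":0,"ay":0,"az":0,"fingers":1}
    - {"dx":-0.002,"dy":-0.001,"dz":0.16,"ax":0,"ay":0,"az":0,"fingers":1}
    - {"dx":-0.002,"dy":-0.001,"dz":0.16,"ax":0,"ay":0,"az":0,"fingers":1}

```text
t: 28.42
tcp_pos: [0.6061, -0.0239, 0.1357]
eef_rot: [-0.002, 0.043, 0.999, 0.001]
wrist_force: [0.3, -0.1, -0.7]
width: 0.0125
gripper_force: 39.2
```

```bash
python3 - <<'E'
from h import *
plan(.6070,-.0239,.1,85.05)
E
```

```text
tcp [ 0.6061 -0.0239  0.1357] yaw 85.05 t 28.43 w 0.0125 F [ 0.3 -0.1 -0.7]
d [-0.0051  0.      0.1787] a [ 0.0007 -0.001   0.    ]
```

>>> carry_out:
  series:
    - {"dx":-0.004,"dy":0,"dz":0.04,"ax":0,"ay":-0.001,"az":0,"fingers":1}
    - {"dx":-0.004,"dy":0,"dz":0.08,"ax":0,"ay":-0.001,"az":0,"fingers":1}
    - {"dx":-0.004,"dy":0,"dz":0.12,"ax":0,"ay":-0.001,"az":0,"fingers":1}
    - {"dx":-0.004,"dy":0,"dz":0.15,"ax":0,"ay":-0.001,"az":0,"fingers":1}
    - {"dx":-0.004,"dy":0,"dz":0.15,"ax":0,"ay":-0.001,"az":0,"fingers":1}

```text
t: 29.05
tcp_pos: [0.6072, -0.0239, 0.1061]
eef_rot: [0.0, 0.043, 0.999, 0.001]
wrist_force: [-0.2, -0.5, -0.5]
width: 0.0126
gripper_force: 39.2
```

>>> carry_out:
  series:
    - {"dx":0,"dy":0,"dz":0,"ax":0,"ay":0,"az":0,"fingers":1}
    - {"dx":0,"dy":0,"dz":0,"ax":0,"ay":0,"az":0,"fingers":1}

```text
t: 29.3
tcp_pos: [0.6082, -0.0241, 0.1074]
eef_rot: [0.002, 0.043, 0.999, 0.001]
wrist_force: [0.7, 0.7, -0.9]
width: 0.0124
gripper_force: 39.2
```

```bash
python3 - <<'E'
from h import *
plan(.6070,-.0239,.099,85.05)
E
```

```text
tcp [ 0.6082 -0.0241  0.1074] yaw 85.05 t 29.3 w 0.0124 F [ 0.7  0.7 -0.9]
d [0.006  0.0002 0.042 ] a [ 0.0006  0.001  -0.    ]
```

>>> carry_out:
  series:
    - {"dx":0.005,"dy":0,"dz":0.015,"ax":0,"ay":0.001,"az":0,"fingers":1}
    - {"dx":0.005,"dy":0,"dz":0.03,"ax":0,"ay":0.001,"az":0,"fingers":1}
    - {"dx":0.005,"dy":0,"dz":0.042,"ax":0,"ay":0.001,"az":0,"fingers":1}
    - {"dx":0.005,"dy":0,"dz":0.042,"ax":0,"ay":0.001,"az":0,"fingers":1}
    - {"dx":0.005,"dy":0,"dz":0.042,"ax":0,"ay":0.001,"az":0,"fingers":1}

```text
t: 29.92
tcp_pos: [0.6073, -0.0239, 0.0995]
eef_rot: [0.0, 0.043, 0.999, 0.001]
wrist_force: [-1.3, 0.2, 5.2]
width: 0.0123
gripper_force: 39.9
```

>>> carry_out:
  series:
    - {"dx":0,"dy":0,"dz":0.004,"ax":0,"ay":0,"az":0,"fingers":1}
    - {"dx":0,"dy":0,"dz":0.004,"ax":0,"ay":0,"az":0,"fingers":1}

```text
t: 30.18
tcp_pos: [0.6079, -0.024, 0.0993]
eef_rot: [0.001, 0.043, 0.999, 0.001]
wrist_force: [-1.2, -0.0, 7.4]
width: 0.0127
gripper_force: 39.9
```

The collar is on the top lug at 7.4 N, at the expected height. I'll release and retreat.

>>> carry_out:
  series:
    - {"dx":0,"dy":0,"dz":-0.004,"ax":0,"ay":0,"az":0,"fingers":0}
    - {"dx":0,"dy":0,"dz":-0.004,"ax":0,"ay":0,"az":0,"fingers":0}
    - {"dx":0,"dy":0,"dz":-0.004,"ax":0,"ay":0,"az":0,"fingers":0}
    - {"dx":0,"dy":0,"dz":-0.004,"ax":0,"ay":0,"az":0,"fingers":0}
    - {"dx":0,"dy":0,"dz":-0.05,"ax":0,"ay":0,"az":0,"fingers":0}

```text
t: 30.8
tcp_pos: [0.6059, -0.0238, 0.107]
eef_rot: [-0.002, 0.043, 0.999, 0.001]
wrist_force: [-0.5, -0.3, 0.3]
width: 0.0853
gripper_force: 0.0
```

>>> carry_out:
  series:
    - {"dx":0,"dy":0,"dz":-0.25,"ax":0,"ay":0,"az":0,"fingers":0}
    - {"dx":0,"dy":0,"dz":-0.55,"ax":0,"ay":0,"az":0,"fingers":0}
    - {"dx":0,"dy":0,"dz":-0.55,"ax":0,"ay":0,"az":0,"fingers":0}
    - {"dx":0,"dy":0,"dz":-0.55,"ax":0,"ay":0,"az":0,"fingers":0}

```text
t: 31.3
tcp_pos: [0.6069, -0.0242, 0.2185]
eef_rot: [0.0, 0.043, 0.999, 0.001]
wrist_force: [-0.1, -0.3, -0.4]
width: 0.0851
gripper_force: 0.0
```

```bash
python3 - <<'E'
from h import *
f=cams.grab_frame("wrist");pin(f,.142,(.607,-.024));o,t,w,k=lid(f,"red",.108,(.552,-.02),smin=110)
g=cams.grab_frame("side")["image"][:,:,::-1]
a=cv2.resize(g[150:270,200:300],(400,480));b=f["image"][100:340:,180:380,::-1]
cv2.imwrite("pics/end.png",np.hstack([a,cv2.resize(b,(400,480))]))
E
```

```text
[251 156  16  13  57] [256.  162.2] exp [280.2 203.9]
156 262 262; 159 251 261; 162 251 256; 165 253 258; 168 253 256; 
[274 167  12  12  33] [279.5 173.3] exp [280.2 203.9]
167 279 280; 170 281 283; 173 281 281; 176 275 280; 
[261 168  14  15  58] [268.2 175.8] exp [280.2 203.9]
168 269 270; 171 271 271; 174 262 272; 177 267 272; 180 266 274; 
[262 188  29  22 321] [278.9 199.8] exp [280.2 203.9]
188 280 282; 191 275 285; 194 274 286; 197 274 286; 200 264 287; 203 263 289; 206 263 290; 209 279 281; 
red origin [ 0.5389 -0.0182] ang -4.82 LxW 138.0 57.9 side-fit dang [ 0.12 -0.15] mid,width mm 0.06 56.49 lmin/max -55.0 83.0
```

View pics/end.png

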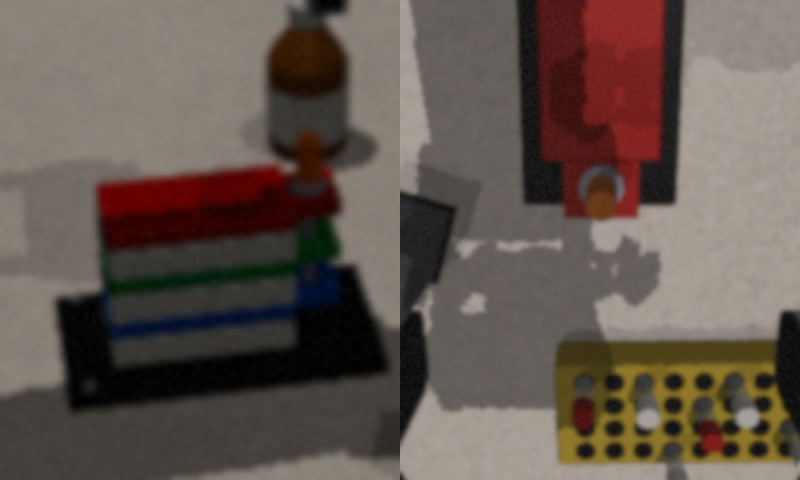

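The final view shows the three cases squarely stacked, the pin through all three lugs with its collar on the red lug, and no contact from the robot.

```bash
python3 -c "
from workcell import arm
print(arm.close_job())"
```

```text
the job is handed in; nothing more can be done
None
```

The job is handed in: green and red are stacked squarely on the blue case, and the locking pin is down through all three lugs with its collar on the top one, at about 31 s of the 72 s allowed; the first two tries at gripping green missed, the second closing on its lid, but it stayed flat.

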